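# Lock the stud and hold the square in the frame corner

### The job

Turn the red-knobbed turnbutton until it lies across the loose stud and locks it in the jig. Then pick up the assembly square by its blue grip, lay it flat on the plywood jig board inside the corner between stud and plate, and press it into the corner, firmly but without forcing, until one outer face bears on the stud and the other on the plate. The program finishes while still gripping the square and pressing it squarely against both; do not let go, and leave the jar, screwdriver, pencil and clamp where they are.

Things in the scene. Friction and masses are not known exactly. Their poses are not given: they have to be found in the camera images.
- jig: Fixed framing jig: plywood board 230 x 230 x 10 mm on the white work board (top 45 mm above the table). Origin on its underside (z up); it spans x -108 to +122, y -122 to +108 mm, upper side 55 mm above the table. In its frame the plate runs along y on the +x side, the stud along x on the -y side. Dark cleats back the stud on its -y side and at its -x end: it cannot be pushed away.
- jig_corner (a point): The inside corner on the board's upper side where the stud's inner face (faces jig +y, lies at jig y = -50 mm) meets the plate's inner face (faces jig -x, lies at jig x = +80 mm). Fixed to the jig at (80, -50, 10) mm, axes as the jig's. The free board inside the corner extends to jig -x and +y.
- plate: Light timber 38 x 188 x 28 mm screwed to the board, lying along jig y (jig x +80 to +118, y -88 to +100 mm), top 83 mm above the table. Origin in the middle of its underside, 55 mm above the table; axes as the jig's.
- stud: Loose light timber 168 x 38 x 28 mm, 0.25 kg, lying on the board along jig x (jig x -91 to +77, y -88 to -50 mm, about 1 mm of play all round), its end facing the plate, top 83 mm above the table. Origin in the middle of its underside; its x is its length.
- turnbutton (a joint): Angle of the turnbutton, rad, about a vertical axis; 0 = its arm points to jig -x, beside the stud (off); grows clockwise seen from above; about 1.57 = it points to jig +y, across the stud's top (locked); stop at 1.6. Plain friction (about 2 N at the knob) keeps it where it is left.
- turnbutton_knob (a point): Centre of the upright red knob at the end of the turnbutton's arm: a cylinder of 14 mm diameter, 32 mm high (from 92 to 124 mm above the table; this point is 108 mm above the table), 38 mm from the pivot. The arm below it is 14 mm wide, 86 to 92 mm above the table, and clears the stud's top by 3 mm.
- turnbutton_pivot (a point): (Beware, left of the work: a fixed dark blue fin stands upright, 630 mm high, from x 70 to 460, y 175 to 275 mm in the base frame; keep the arm clear of it.) Pivot axis of the turnbutton, fixed to the jig at (-55, -101.5, 41) mm, axes as the jig's.
- square: Loose aluminium assembly square, about 0.2 kg, lying on the work board: triangle frame 12 mm thick, one leg 120 x 28 mm along its x (outer face at y = -62 mm goes against the stud), one 120 x 28 mm along its y (outer face at x = +62 mm goes against the plate), and a slanting bar that carries the grip. Origin on the underside below the grip; z up. Pressed home it has the jig's heading.
- square_grip (a point): Middle of the square's blue grip, an upright block 24 x 24 mm (sides along the square's x and y), from 11 to 61 mm above the square's underside; this point is 38 mm above the underside. Axes as the square's.
- square_corner (a point): Outer right-angle corner of the square, on its underside, at (62, -62, 0) mm in the square's frame; axes as the square's. It goes to jig_corner. Pushed down hard the square drags on the board, and the drag can be mistaken for the timbers: press sideways with little weight on the board.
- glass_jar: Bystander: empty glass jar, 54 mm diameter, 77 mm high, upright; origin under its middle.
- screwdriver: Bystander: screwdriver with red handle, 175 mm long (along its y), lying; origin under its middle.
- pencil: Bystander: red pencil, 142 mm long (along its y), lying; origin under its middle.
- spring_clamp: Bystander: orange spring clamp, 110 mm long (along its y), 52 mm wide, lying; origin under its middle.

How it is judged (in metres and radians):
On the way:
1. the turnbutton lies across the stud (at least 1.25 rad) while the square is still clear of the corner (value of joint turnbutton above 1.25 rad and distance between square_corner and jig_corner above 0.06 m), for 0.2 s.
At the end, for the whole second after the job is handed in: Turnbutton over 1.25 rad; square flat (0.05 rad), its corner within 6 mm of the jig corner, heading within 0.035 rad of the jig, pressing on stud and plate with 1.5 to 40 N each, still, and gripped by the fingers (over 2 N); stud within 15 mm of its place (distance between square_corner and jig_corner below 0.006 m and angle between the x axis of square and the x axis of jig, either way round below 0.035 rad and angle between square's own z axis and vertical below 0.05 rad and contact force between square and stud between 1.5 and 40 N and contact force between square and plate between 1.5 and 40 N and contact force between the fingers and square above 2 N and value of joint turnbutton above 1.25 rad and linear speed of square below 0.02 m/s and distance of stud from where it was at the start of the episode below 0.015 m); the arm keeps its last pose, push and grip.
It fails at once if the glass jar is disturbed (moved more than 30 mm) (distance of glass_jar from where it was at the start of the episode above 0.03 m).
It fails at once if the screwdriver is disturbed (moved more than 30 mm) (distance of screwdriver from where it was at the start of the episode above 0.03 m).
It fails at once if the pencil is disturbed (moved more than 30 mm) (distance of pencil from where it was at the start of the episode above 0.03 m).
It fails at once if the spring clamp is disturbed (moved more than 30 mm) (distance of spring_clamp from where it was at the start of the episode above 0.03 m).
It fails at once if the glass jar is tipped (angle between glass_jar's own z axis and vertical above 0.4 rad).
It also fails if it takes over 72 s, if anything falls off the work surface, if the arm or the gripper's body presses on something with over 40 N, if the wrist force passes 120 N, or if a joint passes its speed limit or range.

### The arm

A 6-joint arm with a two-finger parallel gripper is mounted at the origin on a cart in front of the work surface, level with it; the furniture and walls round the work are solid. World frame = base frame: x ahead of the robot, y to its left, z up, the work surface at z = 0. Lengths are in mm, angles in rad, forces in N, time in s.
With the tool pointing down it reaches from about 350 to 975 mm from the base axis. Payload 7.1 kg.
Tool frame: the origin (TCP) lies at the very end of the fingers, on their centre line; the grasp point (between the pads) lies 19 mm behind it; z points along the fingers, x is the direction in which the jaws open and shut, and the axes are right-handed (so a half turn about z gives the same grasp; the last joint's range is limited). The gripper opens to 88 mm and grips with 3 to 60 N. Pads are 20 mm wide; open, the fingers measure 115 mm over their backs; the gripper's body (75 mm by 178 mm) begins 61 mm behind the grasp point.
Start: joints at [-1.195, 0.423, 1.63, -0, 1.089, -0.019], TCP at [240.405, -576.897, 222.675] pointing down, gripper open.
Joint ranges: [-3, 3], [-0.9, 2.11], [0.09, 2.58], [-1.31, 4.45], [0.11, 2.69], [-2.54, 2.54]. Speed limits (rad/s): [2.39, 2.39, 3.01, 3.14, 3.14, 3.14].

### API

Orientations are given as a rotation vector (axis times angle).
In Python, from workcell import * gives the robot as it stands.
- The arm moves only by the tool arm_command, never from a script. Its argument "increments" is a list of rows, each a list of 2 entries, a list of its own where there are three numbers: the shift along the tool's x, y, z in cm, then the turn about the tool's z in degrees. In form: [[[dx, dy, dz], turn], ...]. A call has 1 to 20 rows; each row shifts and turns the pose as measured when the row begins, along the tool's axes as they then stand; what a row does not reach is not made up. A row lasts 1/10 s, in which the tool goes at most 50 mm and 8.59 degrees, less where a joint would pass 70% of its speed; a pose out of reach is approached as far as the arm can. A call is refused whole if a number of a shift passes 5 or a number of a turn 8.59, either way. A call with a gripper value outside its range is refused whole. "gripper" is the opening, from 0 (shut) to 1 (fully open), set as the call begins (left out, the last holds). The fingers move at their own pace and stop on an object; the grip force is fixed at half the most. Time passes only in rows, so rows that do not move let the fingers close. It gives the time, the measured TCP pose, the force and the opening at its end, in the units of the state.
- get_obs(): the state, without advancing time (a new reading comes with each control period).
- get_image(name): name is "scene" or "top" or "wrist"; returns the picture (384x512x3 uint8, red, green, blue); there is no depth.
- camera_params(name): a dict with "K" (3x3 intrinsics, pixels), "rvec" (rotation vector, rad) and "tvec" (3), from world to camera coordinates, as OpenCV has them; the wrist camera has in their place "T_tool_cam" (4x4, takes a point from camera to tool coordinates, whose origin is the TCP and whose axes are the tool frame's). Camera axes: x right, y down, z forward; pixel columns grow to the right and rows downward; lengths in mm; the calibration is good to about 2 mm. A picture is of the moment at which its call begins: read the wrist's pose just before it. camera_params takes no time and is no camera call.
- close_job(): hands the job in, once; it reports no verdict.
The state is a dict: "t": time; "qpos": joint angles; "qvel": joint speeds; "joint_torque": joint torques, N m; "ee_pos": TCP position; "orientation": TCP orientation; "ft_force": force on the tool from outside, world axes, zero at the start; "moment": the same for the moment, N m; "width": finger opening in mm.
Only numpy, scipy, OpenCV 4.12 (cv2) and the standard library are available. Lean on these libraries where they do the work, as an engineer would, in place of code of your own. Each camera call takes 0.05 s, during which the arm holds its last target.

## Working session

There is one attempt and no reset: what is moved stays moved. The work goes in short steps, Python scripts to look and compute and a tool call to move; the robot and the scene stay as the last step left them, time stands still between calls to the robot, and variables do not carry over. Pictures are saved under pics/ and viewed, and the job is handed in when it is done.

Besides the shell and the picture viewer there is one more tool, called after "Call:" as name(argument=value, ...), one argument or row to a line, values as JSON. arm_command: Moves the arm, as the interface text tells. Its arguments: {"type":"object","properties":{"increments":{"type":"array","items":{"type":"array"}},"gripper":{"type":"number"}},"required":["increments"]}

```bash
ls; mkdir -p pics; cat > h.py <<'E'
from workcell import *
import numpy as np, cv2
def cam(name):
    p=camera_params(name); K=np.array(p["K"],float)
    if "rvec" in p:
        R=cv2.Rodrigues(np.array(p["rvec"],float))[0]; t=np.array(p["tvec"],float).ravel()
        return K,R.T,-R.T@t   # cam->world rot, centre
    o=get_obs(); Rt=cv2.Rodrigues(np.array(o["orientation"],float))[0]; T=np.array(p["T_tool_cam"],float)
    return K,Rt@T[:3,:3],Rt@T[:3,3]+np.array(o["ee_pos"])
def ray(c,uv):
    K,R,C=c; d=R@np.linalg.inv(K)@np.array([uv[0],uv[1],1.]); return C,d/np.linalg.norm(d)
def onz(c,uv,z):
    C,d=ray(c,uv); return C+d*(z-C[2])/d[2]
def proj(c,P):
    K,R,C=c; q=K@(R.T@(np.array(P,float)-C)); return q[:2]/q[2]
def tri(obs):
    A=np.zeros((3,3));b=np.zeros(3)
    for c,uv in obs:
        C,d=ray(c,uv);M=np.eye(3)-np.outer(d,d);A+=M;b+=M@C
    return np.linalg.solve(A,b)
def snap(name,fn):
    c=cam(name); im=get_image(name)[:,:,::-1].copy(); cv2.imwrite("pics/"+fn+".png",im); np.save("pics/"+fn+".npy",np.array([*c[0].ravel(),*c[1].ravel(),*c[2]])); return c,im
def load(fn):
    a=np.load("pics/"+fn+".npy"); return (a[:9].reshape(3,3),a[9:18].reshape(3,3),a[18:]),cv2.imread("pics/"+fn+".png")
E
python3 - <<'E'
from h import *
for n in ("scene","top"):
    c,im=snap(n,n+"0"); print(n,c[2].round(),c[1][:,2].round(2),c[0][0,0])
    cv2.imwrite("pics/%s0b.png"%n,cv2.resize(im,(800,600),interpolation=cv2.INTER_CUBIC))
print(get_obs()); print(camera_params("wrist"))
E
```

```text
pics
scene [1202. -510.  759.] [-0.61  0.41 -0.68] 377.5030380553019
top [ 380. -118. 1193.] [ 0.22 -0.02 -0.98] 477.3345699836472
{'t': 0.1, 'qpos': array([-1.19503269e+00,  4.23757130e-01,  1.63058416e+00,  3.02228609e-05,
        1.08857783e+00, -1.90028350e-02]), 'qvel': array([ 0.00095225, -0.0018382 , -0.00093184, -0.00019984, -0.00189313,
       -0.00152455]), 'joint_torque': array([ 7.52295400e-04, -5.45609915e+01, -2.74324358e+01,  6.46003545e-02,
        1.88150868e-02, -2.42845726e-05]), 'ee_pos': array([ 240.22355714, -576.46896298,  221.99552926]), 'orientation': array([-2.61328116e+00,  1.74226045e+00,  1.68698498e-03]), 'ft_force': array([-0.38920326,  0.263479  , -0.48183181]), 'moment': array([ 0.01478201, -0.04097896, -0.05302655]), 'width': 87.7427732583051}
{'K': array([[314.88044503,   0.        , 257.1227665 ],
       [  0.        , 314.88044503, 186.11594296],
       [  0.        ,   0.        ,   1.        ]]), 'T_tool_cam': array([[ 9.99999985e-01, -4.05482539e-05,  1.68039061e-04,
        -2.00437595e-02],
       [-3.66170256e-06,  9.66912255e-01,  2.55109174e-01,
        -6.81480345e+01],
       [-1.72823259e-04, -2.55109171e-01,  9.66912241e-01,
        -1.62011050e+02],
       [ 0.00000000e+00,  0.00000000e+00,  0.00000000e+00,
         1.00000000e+00]])}
```

View pics/scene0b.png

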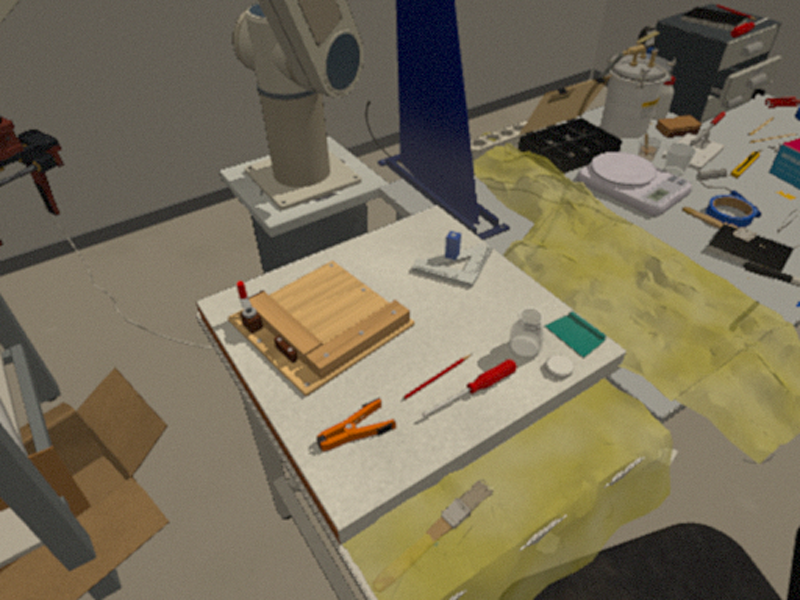

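View pics/top0b.png

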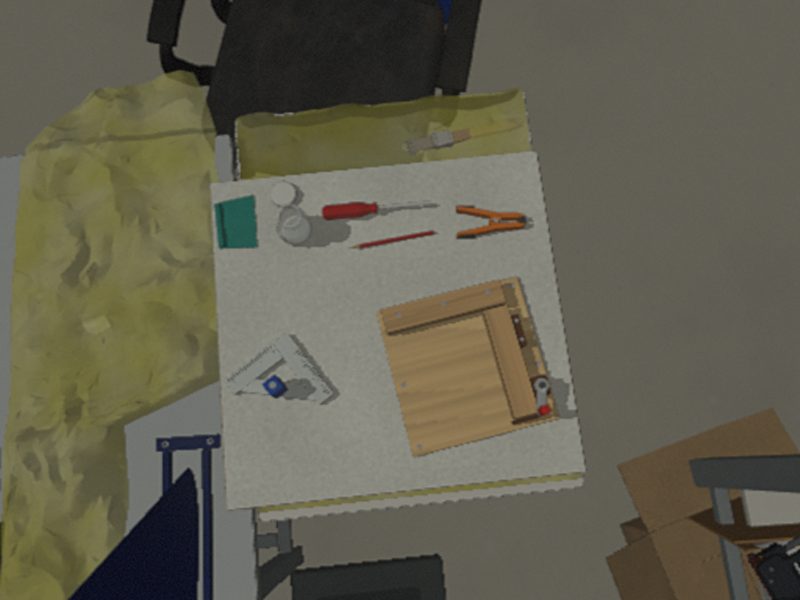

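```bash
python3 - <<'E'
from h import *
c,im=load("top0")
cv2.imwrite("pics/topjig.png",cv2.resize(im[170:300,230:375],None,fx=5,fy=5,interpolation=cv2.INTER_CUBIC))
cv2.imwrite("pics/topsq.png",cv2.resize(im[200:270,135:225],None,fx=8,fy=8,interpolation=cv2.INTER_CUBIC))
cs,ims=load("scene0")
def masks(im):
    h=cv2.cvtColor(im,cv2.COLOR_BGR2HSV)
    red=((h[...,0]<8)|(h[...,0]>172))&(h[...,1]>170)&(h[...,2]>70)
    blue=(h[...,0]>105)&(h[...,0]<130)&(h[...,1]>110)&(h[...,2]>50)
    return red.astype('u1'),blue.astype('u1')
for n,(cc,i) in dict(top=(c,im),scene=(cs,ims)).items():
    for k,m in zip(("red","blue"),masks(i)):
        nn,l,st,ce=cv2.connectedComponentsWithStats(m)
        print(n,k,[(st[j].tolist(),ce[j].round(1).tolist()) for j in range(1,nn) if st[j,4]>8])
E
```

```text
top red [([207, 130, 34, 10, 187], [221.9, 133.9]), ([345, 260, 7, 5, 29], [348.2, 262.1])]
top blue [([281, 0, 8, 13, 52], [284.9, 4.0]), ([169, 241, 14, 13, 90], [175.5, 247.2]), ([126, 279, 14, 8, 37], [133.9, 283.4]), ([101, 281, 13, 34, 119], [106.1, 294.7]), ([112, 284, 9, 3, 15], [116.5, 285.5]), ([130, 288, 4, 96, 260], [131.7, 339.7])]
scene red [([459, 3, 18, 7, 21], [467.5, 6.2]), ([468, 14, 15, 9, 74], [474.7, 18.3]), ([426, 49, 6, 5, 15], [429.1, 51.5]), ([492, 62, 19, 6, 81], [501.0, 64.9]), ([456, 72, 8, 7, 25], [459.6, 74.9]), ([152, 180, 6, 11, 41], [154.4, 185.1]), ([259, 230, 38, 25, 63], [277.9, 241.5]), ([300, 230, 30, 21, 260], [315.3, 240.1])]
scene blue [([288, 0, 5, 24, 40], [290.2, 11.2]), ([285, 25, 16, 73, 208], [293.9, 70.6]), ([414, 30, 4, 4, 10], [415.5, 31.5]), ([509, 69, 3, 8, 15], [510.4, 72.8]), ([258, 76, 8, 9, 24], [262.1, 80.8]), ([266, 81, 8, 6, 15], [269.9, 83.3]), ([275, 80, 5, 6, 10], [276.6, 82.3]), ([468, 122, 10, 7, 24], [472.0, 125.0]), ([452, 126, 35, 19, 181], [467.6, 137.8]), ([287, 150, 7, 4, 16], [290.3, 151.5])]
```

View pics/topjig.png

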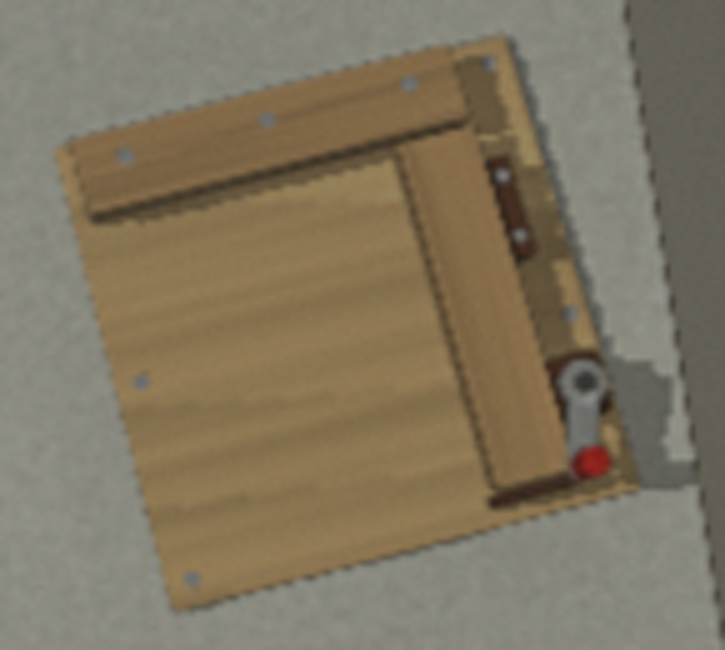

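View pics/topsq.png

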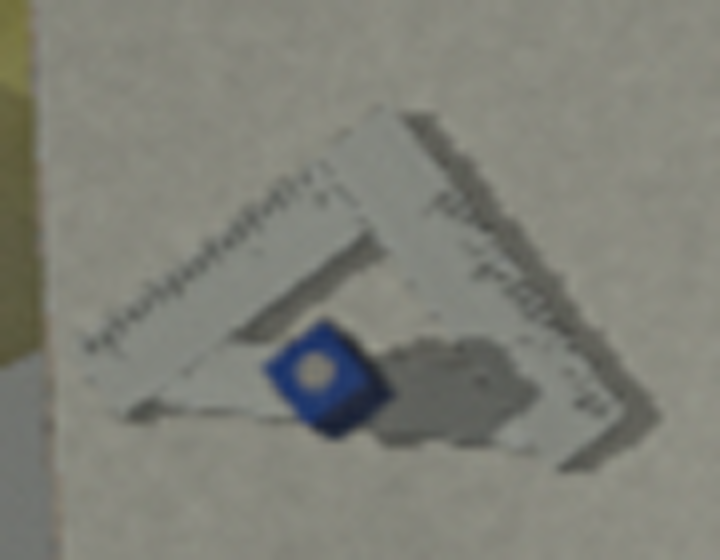

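```bash
cat > fit.py <<'E'
from h import *
def rigid(J,W):
    J=np.array(J,float);W=np.array(W)[:,:2]; a=J-J.mean(0);b=W-W.mean(0)
    th=np.arctan2((a[:,0]*b[:,1]-a[:,1]*b[:,0]).sum(),(a*b).sum()); R=np.array([[np.cos(th),-np.sin(th)],[np.sin(th),np.cos(th)]])
    t=W.mean(0)-R@J.mean(0); return th,R,t,(W-(J@R.T+t))
E
python3 - <<'E'
from fit import *
c,im=load("top0"); cs,_=load("scene0")
f=lambda p,s,o:((p[0]+.5)/s-.5+o[0],(p[1]+.5)/s-.5+o[1])
px=[(58,148),(508,37),(637,487),(176,610)]
W=[onz(c,f(p,5,(230,170)),55) for p in px]
th,R,t,e=rigid([(122,108),(122,-122),(-108,-122),(-108,108)],W)
print("jig",th,t,e.round(1))
for n,p in dict(corner=(80,-50),pivot=(-55,-101.5),knob=(-93,-101.5)).items(): print(n,(R@p+t).round(1))
px=[(388,106),(82,352),(628,405)]
W=[onz(c,f(p,8,(135,200)),57) for p in px]
th,R,t,e=rigid([(62,-62),(62,58),(-58,-62)],W)
print("sq",th,t,e.round(1))
print("knob",tri([(c,(348.2,262.1)),(cs,(154.4,185.1))]))
print("grip", onz(c,(169.+5,246-.5),106), tri([(c,(175.5,247.2)),(cs,(290,157))]))
print("jar",onz(c,(188,144),80))
E
```

```text
jig 0.14380699835424487 [ 518.02704615 -221.4586808 ] [[-1.4 -1.7]
 [-2.1  0.5]
 [ 2.2  3.3]
 [ 1.3 -2.2]]
corner [ 604.4 -259.5]
pivot [ 478.1 -329.8]
knob [ 440.5 -335.2]
sq 0.5870445187871319 [518.23534362  60.89790288] [[-1.4  0.7]
 [ 0.3 -3.2]
 [ 1.1  2.5]]
knob [ 441.45823458 -323.68243659  111.35279997]
grip [519.85063874  63.16646793 106.        ] [518.66692699  64.0239979   82.53442977]
jar [767.69716729  17.02820705  80.        ]
```

Call:
arm_command(
  increments=[
    [[-2.1,-3.4,-0.3],0],
    [[-2.1,-3.4,-0.3],0],
    [[-2.1,-3.4,-0.3],0],
    [[-2.1,-3.4,-0.3],0],
    [[-2.1,-3.4,-0.3],0],
    [[-2.1,-3.4,-0.3],0],
    [[-2.1,-3.4,-0.3],0],
    [[-2.1,-3.4,-0.3],0],
    [[-2.1,-3.4,-0.3],0],
    [[0,0,0],0],
  ],
)

```text
t: 1.1
ee_pos: [455.4, -273.4, 246.7]
orientation: [-2.608, 1.747, 0.009]
ft_force: [-0.7, 0.2, -0.3]
width: 87.9
```

```bash
python3 - <<'E'
from h import *
c,im=snap("wrist","w1"); print(c[2])
cv2.imwrite("pics/w1b.png",cv2.resize(im,(800,600),interpolation=cv2.INTER_CUBIC))
E
```

```text
[ 519.02064645 -248.37209231  408.66208771]
```

View pics/w1b.png

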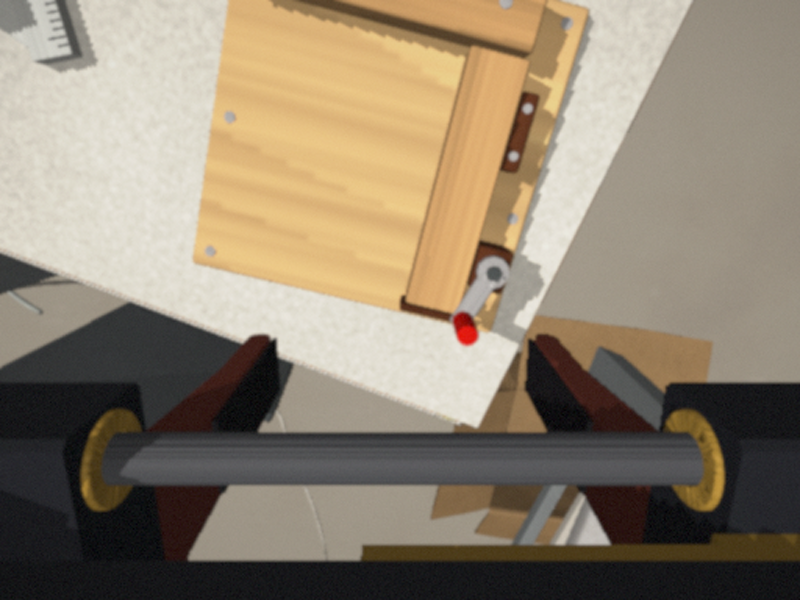

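Call:
arm_command(
  increments=[
    [[0,0,0],-8.5],
    [[0,0,0],-8.5],
    [[0,0,0],-8.5],
    [[0,0,0],-8.5],
    [[0,0,0],-8.5],
    [[0,0,0],-8.5],
    [[0,0,0],-8.5],
    [[0,0,0],-8.5],
    [[0,0,0],-8.5],
    [[0,0,0],-8.5],
    [[0,0,0],-8.5],
    [[0,0,0],-8.5],
    [[0,0,0],-8.5],
    [[0,0,0],-8.5],
    [[0,0,0],-8.5],
    [[0,0,0],-8.5],
    [[0,0,0],-8.5],
    [[0,0,0],-8.5],
    [[0,0,0],0],
  ],
)

```text
t: 3.05
ee_pos: [435.8, -292.6, 238.9]
orientation: [-2.262, -2.151, 0.014]
ft_force: [0.5, 0.1, -0.4]
width: 87.6
```

```bash
python3 - <<'E'
from h import *
c,im=snap("wrist","w2"); print(c[2])
cv2.imwrite("pics/w2b.png",cv2.resize(im,(800,600),interpolation=cv2.INTER_CUBIC))
o=get_obs(); print(o["t"],o["ee_pos"],cv2.Rodrigues(o["orientation"])[0].round(3),o["qpos"])
E
```

```text
[ 368.43889845 -290.92346606  402.36847417]
3.1 [ 435.75816356 -292.54828894  238.90872523] [[ 0.055  0.998 -0.021]
 [ 0.998 -0.055  0.008]
 [ 0.007 -0.021 -1.   ]] [-0.61091953  0.26657981  1.82145036 -0.00577234  1.07532993 -2.12421416]
```

View pics/w2b.png

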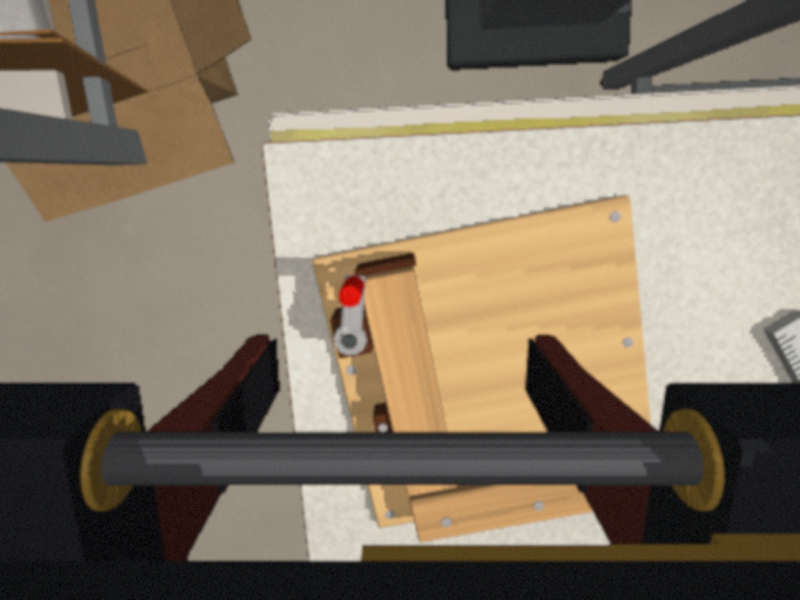

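```bash
python3 - <<'E'
from fit import *
def red(im):
    h=cv2.cvtColor(im,cv2.COLOR_BGR2HSV)
    m=(((h[...,0]<6)|(h[...,0]>174))&(h[...,1]>200)&(h[...,2]>90)).astype('u1')
    nn,l,st,ce=cv2.connectedComponentsWithStats(m)
    return [(ce[j].round(1).tolist(),st[j].tolist()) for j in range(1,nn) if st[j,4]>30]
c1,i1=load("w1");c2,i2=load("w2");ct,_=load("top0")
r1=red(i1);r2=red(i2);print(r1,r2)
s=lambda x,y:((x+.5)*.64-.5,(y+.5)*.64-.5)
print("knob",tri([(c1,r1[0][0]),(c2,r2[0][0])]))
print("knob",tri([(c1,r1[0][0]),(c2,r2[0][0]),(ct,(348.2,262.1))]))
print("pivot",tri([(c1,s(494,273)),(c2,s(349,340))]), onz(c1,s(494,273),93),onz(c2,s(349,340),93))
# jig corners
P1={(122,-122):(587,8),(-108,108):(195,264)}
P2={(-108,-122):(314,259),(-108,108):(629,196)}
J=[];W=[]
for c,P in((c1,P1),(c2,P2)):
    for k,v in P.items(): J.append(k);W.append(onz(c,s(*v),55)); print(k,W[-1].round(1))
print("BL height",tri([(c1,s(195,264)),(c2,s(629,196))]))
th,R,t,e=rigid(J,W);print("jig",th,t,e.round(1))
for n,p in dict(corner=(80,-50),pivot=(-55,-101.5)).items(): print(n,(R@p+t).round(1))
E
```

```text
[([297.5, 210.0], [291, 201, 14, 19, 190])] [([224.2, 186.4], [217, 177, 15, 19, 195])]
knob [ 437.71370788 -323.64730417  110.12855271]
knob [ 438.88729486 -323.8093849   111.43167617]
pivot [ 475.11480523 -329.57981958   92.04589962] [ 475.29223056 -329.52893825   93.        ] [ 474.72235142 -329.27249491   93.        ]
(122, -122) [ 651.4 -320.4   55. ]
(-108, 108) [ 392.4 -133.5   55. ]
(-108, -122) [ 425.6 -354.3   55. ]
(-108, 108) [ 392.7 -131.4   55. ]
BL height [ 392.79308099 -133.29542285   56.99373775]
jig 0.1534835498089514 [ 514.37051199 -220.27965687] [[-2.2  1.8]
 [ 1.3 -3.5]
 [-0.7  3.1]
 [ 1.6 -1.4]]
corner [ 601.1 -257.5]
pivot [ 475.5 -329. ]
```

```bash
python3 - <<'E'
import cv2
a=cv2.imread("pics/w1.png")[0:230,100:400]; b=cv2.imread("pics/w2.png")[100:360,150:430]
cv2.imwrite("pics/w1c.png",cv2.resize(a,None,fx=2.6,fy=2.6,interpolation=cv2.INTER_CUBIC))
cv2.imwrite("pics/w2c.png",cv2.resize(b,None,fx=2.3,fy=2.3,interpolation=cv2.INTER_CUBIC))
E
```

```text
(no output)
```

View pics/w1c.png

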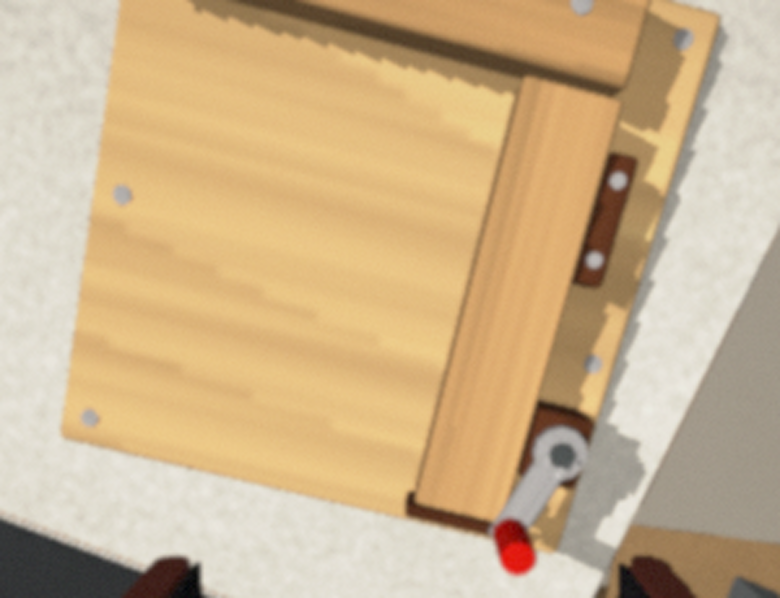

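View pics/w2c.png

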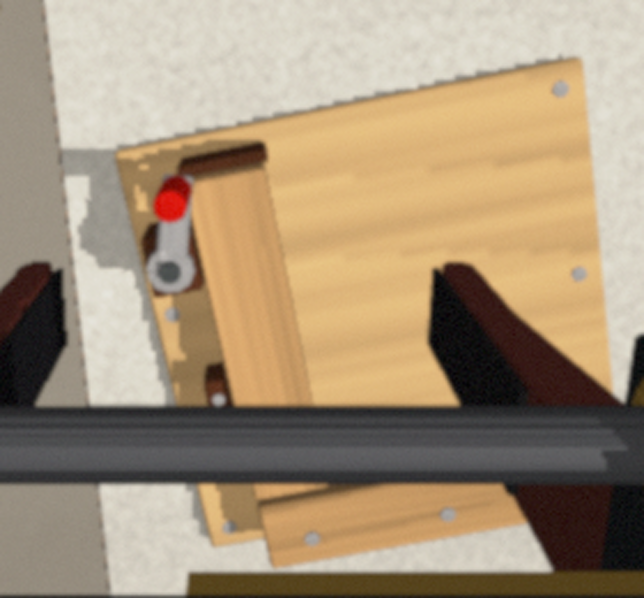

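Call:
arm_command(
  increments=[
    [[-1.6,0.4,0],3],
    [[-1.6,0.35,0],3],
    [[0,0,2.5],0],
    [[0,0,2.5],0],
    [[0,0,2.5],0],
    [[0,0,2.0],0],
    [[0,0,0],0],
  ],
)

```text
t: 3.8
ee_pos: [436.2, -329.9, 140.7]
orientation: [-2.418, -1.978, 0.017]
ft_force: [-0.1, 0.2, -0.4]
width: 87.9
```

```bash
python3 - <<'E'
from h import *
o=get_obs(); print(o["t"],o["ee_pos"],cv2.Rodrigues(o["orientation"])[0].round(3))
c,im=snap("wrist","w3")
cv2.imwrite("pics/w3b.png",cv2.resize(im,(800,600),interpolation=cv2.INTER_CUBIC))
E
```

```text
3.8 [ 436.17692358 -329.85455243  140.69722756] [[ 0.198  0.98  -0.02 ]
 [ 0.98  -0.198  0.007]
 [ 0.003 -0.021 -1.   ]]
```

View pics/w3b.png

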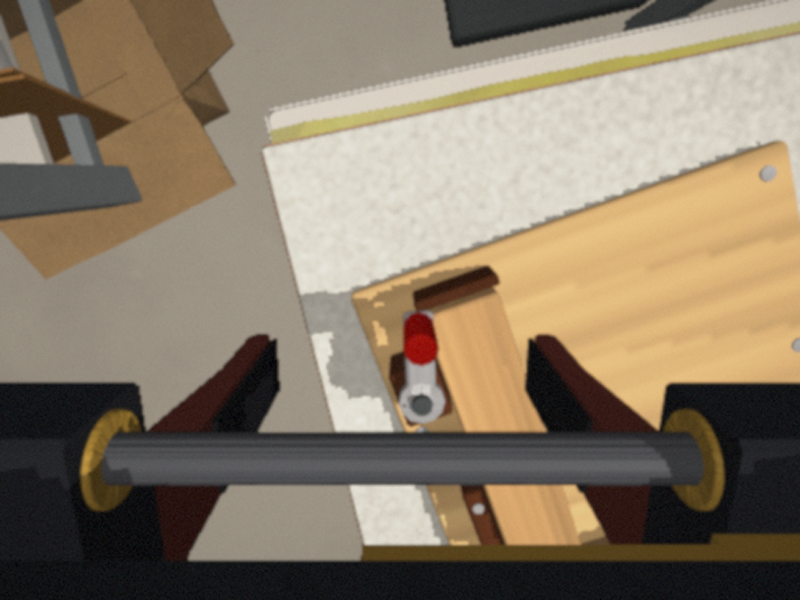

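Call:
arm_command(
  increments=[
    [[0.6,0.1,1.3],0],
    [[0,0,1.3],0],
    [[0,0,1.2],0],
    [[0,0,0.2],0],
  ],
)

```text
t: 4.25
ee_pos: [440.0, -325.6, 101.9]
orientation: [-2.427, -1.978, 0.015]
ft_force: [0.5, 1.2, -0.6]
width: 87.4
```

```bash
python3 - <<'E'
from h import *
o=get_obs(); print(o["t"],o["ee_pos"],cv2.Rodrigues(o["orientation"])[0].round(3))
c,im=snap("wrist","w4")
h=cv2.cvtColor(im,cv2.COLOR_BGR2HSV)
m=(((h[...,0]<6)|(h[...,0]>174))&(h[...,1]>200)&(h[...,2]>90)).astype('u1')
nn,l,st,ce=cv2.connectedComponentsWithStats(m)
for j in range(1,nn):
    if st[j,4]>30: print(ce[j],st[j],onz(c,ce[j],115))
c1,i1=load("w1")
print(tri([(c1,(297.5,210)),(c,ce[1+np.argmax(st[1:,4])])]))
cv2.imwrite("pics/w4b.png",im)
E
```

```text
4.25 [ 439.96502044 -325.56269965  101.8890363 ] [[ 0.202  0.979 -0.014]
 [ 0.979 -0.202  0.002]
 [-0.001 -0.014 -1.   ]]
[261.5210177  236.65929204] [248 215  28  42 904] [ 435.94357503 -323.21523785  115.        ]
[ 437.80116586 -323.4606752   110.52258231]
```

View pics/w4b.png

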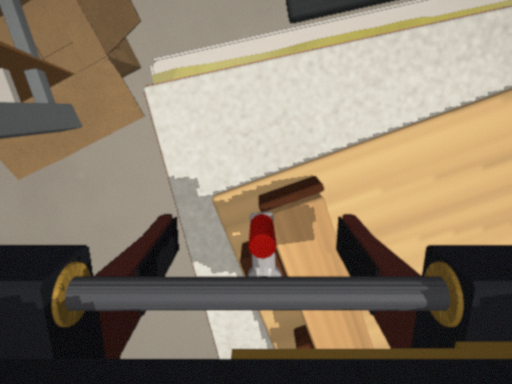

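Call:
arm_command(
  increments=[
    [[0.15,-0.1,0],0],
    [[0,0,0],0],
    [[0,0,0],0],
    [[0,0,0],0],
    [[0,0,0],0],
    [[0,0,0],0],
    [[0,0,0],0],
    [[0,0,0],0],
  ],
  gripper=0,
)

```text
t: 5.1
ee_pos: [440.4, -324.7, 103.8]
orientation: [-2.429, -1.98, 0.014]
ft_force: [0.9, -0.4, -0.6]
width: 27.4
```

Call:
arm_command(
  increments=[
    [[0,0,0],0],
    [[0,0,0],0],
    [[0,0,0],0],
    [[0,0,0],0],
  ],
)

```text
t: 5.5
ee_pos: [440.4, -324.5, 103.8]
orientation: [-2.429, -1.98, 0.014]
ft_force: [-0.1, 0.0, 1.0]
width: 12.9
```

Call:
arm_command(
  increments=[
    [[0.4,0.02,0],6],
    [[0.4,0.02,0],6],
    [[0.4,0.02,0],6],
    [[0.4,0.02,0],6],
    [[0,0,0],0],
  ],
)

```text
t: 6.0
ee_pos: [445.4, -309.7, 103.8]
orientation: [-2.799, -1.41, 0.02]
ft_force: [1.6, 1.1, -0.4]
width: 13.2
```

```bash
cat > st.py <<'E'
from h import *
o=get_obs(); R=cv2.Rodrigues(o["orientation"])[0]
print(o["t"],o["ee_pos"].round(1),"xang",np.degrees(np.arctan2(R[1,0],R[0,0])).round(1),"z",R[:,2].round(3),"F",o["ft_force"].round(1),o["width"],"j",o["qpos"].round(2))
d=o["ee_pos"][:2]-[475.2,-329.5]; print("piv r",np.hypot(*d),np.degrees(np.arctan2(d[1],d[0])))
E
python3 st.py
```

```text
6.0 [ 445.4 -309.7  103.8] xang 53.5 z [-0.014  0.001 -1.   ] F [ 1.6  1.1 -0.4] 13.20925891817009 j [-0.63  0.48  1.88 -0.01  0.79 -1.55]
piv r 35.731591393564656 146.4141438204534
```

Call:
arm_command(
  increments=[
    [[0.4,0.02,0],6],
    [[0.4,0.02,0],6],
    [[0.4,0.02,0],6],
    [[0.4,0.02,0],6],
    [[0.4,0.02,0],6],
    [[0.4,0.02,0],6],
    [[0.4,0.02,0],6],
    [[0,0,0],0],
  ],
)

```text
t: 6.8
ee_pos: [466.3, -293.9, 103.8]
orientation: [-3.12, -0.307, 0.03]
ft_force: [0.5, 1.7, 0.5]
width: 13.1
```

```bash
python3 st.py
```

```text
6.8 [ 466.3 -293.9  103.8] xang 11.3 z [-0.019  0.004 -1.   ] F [0.5 1.7 0.5] 13.14002988641509 j [-0.58  0.49  1.86 -0.01  0.81 -0.77]
piv r 36.74541177613869 104.09520057110296
```

Call:
arm_command(
  increments=[
    [[0,0,0],0],
    [[0,0,0],0],
    [[0,0,0],0],
    [[0,0,-1],0],
    [[0,0,-3],0],
    [[0,0,-4],0],
    [[0,0,-4],0],
    [[0,0,-2],0],
    [[0,0,0],0],
  ],
  gripper=1,
)

```text
t: 7.7
ee_pos: [467.9, -295.3, 250.9]
orientation: [-3.118, -0.331, 0.031]
ft_force: [-0.5, -0.1, -0.4]
width: 82.0
```

```bash
python3 st.py; python3 -c "
from h import *
c,im=snap('top','top1')
cv2.imwrite('pics/top1b.png',cv2.resize(im[150:310,220:380],None,fx=3.7,fy=3.7,interpolation=cv2.INTER_CUBIC))"
```

```text
7.7 [ 467.9 -295.3  250.9] xang 12.1 z [-0.02   0.004 -1.   ] F [-0.5 -0.1 -0.4] 82.04436677976925 j [-0.58  0.29  1.75 -0.01  1.11 -0.79]
piv r 34.954489673946156 101.98550056270265
```

View pics/top1b.png

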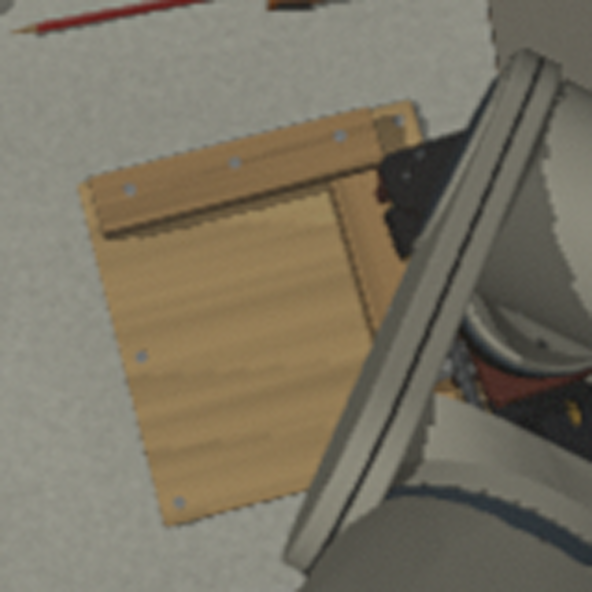

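Call:
arm_command(
  increments=[
    [[1.4,-3.3,0],0],
    [[1.4,-3.3,0],0],
    [[1.4,-3.3,0],0],
    [[1.4,-3.3,0],0],
    [[1.4,-3.3,0],0],
    [[0,0,0],0],
  ],
)

```text
t: 8.35
ee_pos: [497.3, -113.2, 241.3]
orientation: [-3.113, -0.327, 0.05]
ft_force: [0.2, 0.2, -0.0]
width: 87.9
```

```bash
python3 st.py; python3 -c "
from h import *
c,im=snap('wrist','w5')
cv2.imwrite('pics/w5b.png',cv2.resize(im,(800,600),interpolation=cv2.INTER_CUBIC))"
```

```text
8.35 [ 497.3 -113.2  241.3] xang 12.0 z [-0.033  0.008 -0.999] F [ 0.2  0.2 -0. ] 87.87771907265957 j [-0.25  0.25  1.84 -0.    1.09 -0.46]
piv r 217.46582541306842 84.15637029463063
```

View pics/w5b.png

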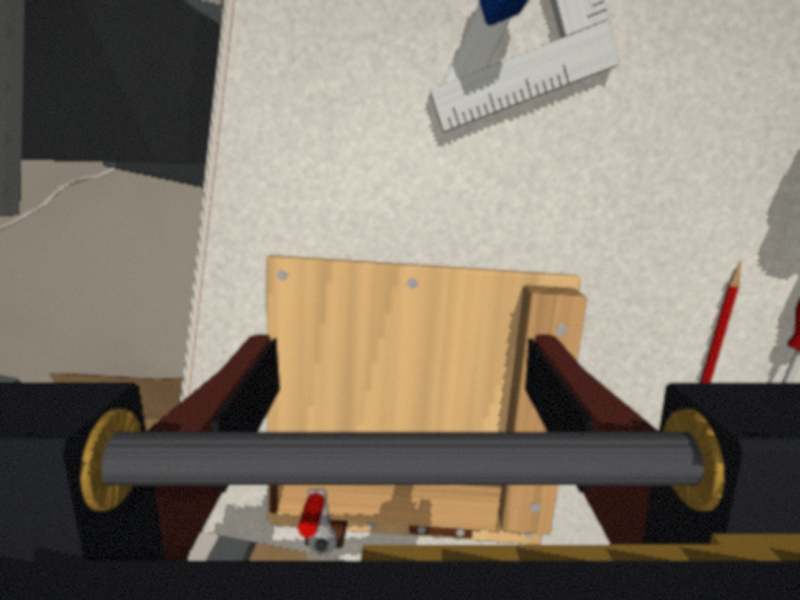

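Call:
arm_command(
  increments=[
    [[0.8,-1.8,-0.3],0],
    [[0.8,-1.8,-0.3],0],
    [[0.8,-1.8,-0.3],0],
    [[0.8,-1.8,-0.3],0],
    [[0.8,-1.8,-0.3],0],
    [[0,0,0],-4],
    [[0,0,0],-4],
    [[0,0,0],-4],
    [[0,0,0],-4],
    [[0,0,0],-4],
    [[0,0,0],0],
  ],
)

```text
t: 9.5
ee_pos: [512.7, -26.8, 244.6]
orientation: [-2.997, -0.871, 0.076]
ft_force: [-0.4, -0.1, -1.3]
width: 87.7
```

```bash
python3 st.py; python3 -c "
from h import *
c,im=snap('wrist','w6')
cv2.imwrite('pics/w6b.png',cv2.resize(im,(800,600),interpolation=cv2.INTER_CUBIC))"
```

```text
9.5 [512.7 -26.8 244.6] xang 32.4 z [-0.052  0.005 -0.999] F [-0.4 -0.1 -1.3] 87.70608374887591 j [-0.08  0.26  1.82  0.    1.12 -0.64]
piv r 304.9856870248603 82.94003046314923
```

View pics/w6b.png

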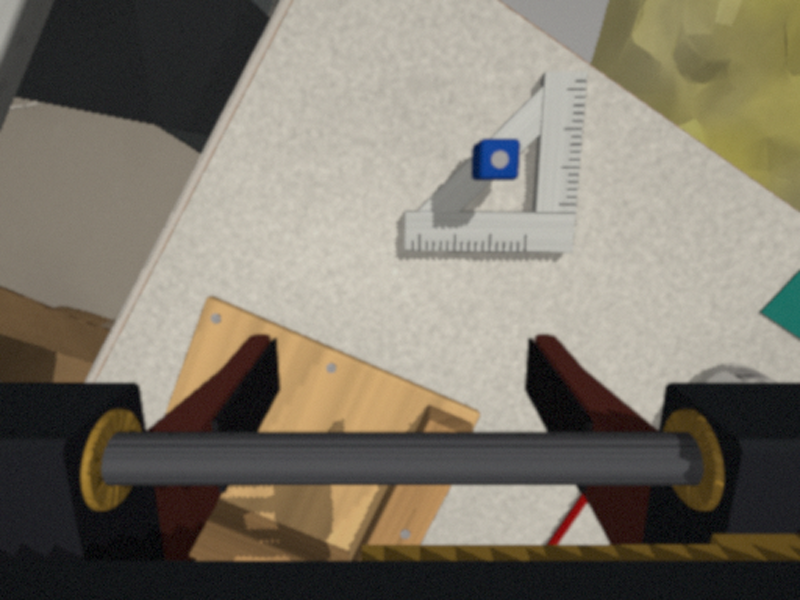

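```bash
python3 - <<'E'
from fit import *
c,im=load("w6"); ct,_=load("top0")
cv2.imwrite("pics/w6c.png",cv2.resize(im[35:175,240:390],None,fx=5,fy=5,interpolation=cv2.INTER_CUBIC))
s=lambda x,y:((x+.5)*.64-.5,(y+.5)*.64-.5)
f=lambda p,s,o:((p[0]+.5)/s-.5+o[0],(p[1]+.5)/s-.5+o[1])
d=f((318,370),8,(135,200))
print("dot",tri([(c,s(500,159)),(ct,d)]),onz(c,s(500,159),106),onz(ct,d,106))
print("apex",tri([(c,s(576,250)),(ct,f((388,106),8,(135,200)))]))
E
```

```text
dot [517.30529217  63.5820499  104.06839486] [515.09353443  64.13163098 106.        ] [519.06535103  62.50431255 106.        ]
apex [606.38565431  47.20858562  40.87516962]
```

View pics/w6c.png

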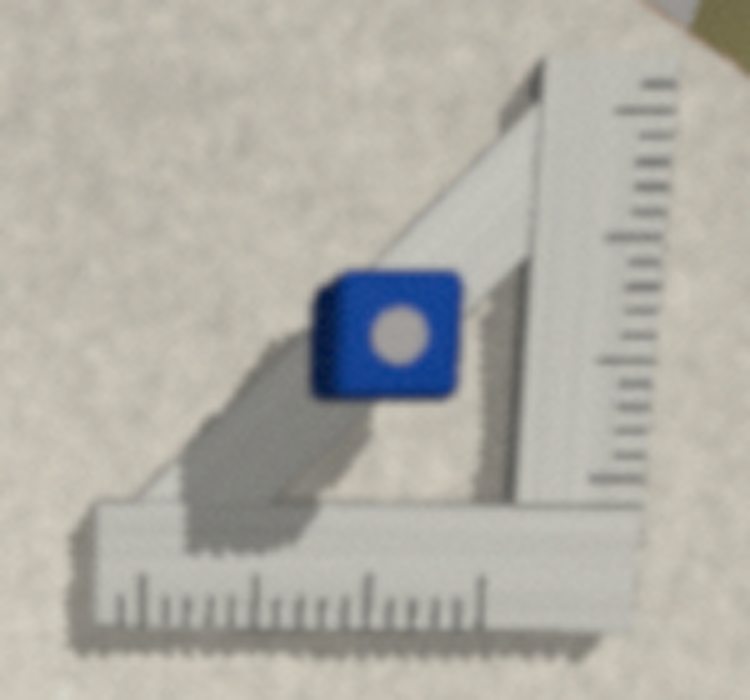

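```bash
python3 - <<'E'
from fit import *
c,im=load("w6")
f=lambda p,s,o:((p[0]+.5)/s-.5+o[0],(p[1]+.5)/s-.5+o[1])
W=[onz(c,f(p,5,(240,35)),57) for p in [(93,626),(634,629),(680,58)]]
th,R,t,e=rigid([(-58,-62),(62,-62),(62,58)],W)
print("sq",th,np.degrees(th),t,e.round(1))
for p,q in (((93,626),(634,629)),((98,502),(640,506)),((350,271),(460,271)),((335,397),(455,397))):
    z=57 if p[0]<100 else 106
    a,b=onz(c,f(p,5,(240,35)),z),onz(c,f(q,5,(240,35)),z); print(np.degrees(np.arctan2(*(b-a)[[1,0]])),np.linalg.norm(b-a))
E
```

```text
sq 0.5606138705431389 32.120808718615365 [514.74271696  63.979586  ] [[-0.1  0.2]
 [-0.3  0.9]
 [ 0.4 -1. ]]
32.4572152885177 120.15512211009076
32.17320292127203 118.29337955383566
32.26211964348253 19.973893875058394
32.43901271859929 22.17492689987948
```

Call:
arm_command(
  increments=[
    [[1.9,-2.3,0],0],
    [[1.9,-2.3,0],0],
    [[1.9,-2.3,0],0],
    [[0,0,2.5],0],
    [[0,0,2.5],0],
    [[0,0,2],0],
    [[0,0,0],0],
  ],
)

```text
t: 10.25
ee_pos: [521.2, 60.9, 170.3]
orientation: [-3.007, -0.84, 0.079]
ft_force: [-0.2, 0.1, 0.8]
width: 87.8
```

```bash
python3 st.py; python3 -c "
from h import *
c,im=snap('wrist','w7')
cv2.imwrite('pics/w7b.png',cv2.resize(im,(800,600),interpolation=cv2.INTER_CUBIC))"
```

```text
10.25 [521.2  60.9 170.3] xang 31.2 z [-0.054  0.005 -0.999] F [-0.2  0.1  0.8] 87.81135673004904 j [ 0.09  0.37  1.86  0.01  0.97 -0.46]
piv r 393.0887771555922 83.27970074734498
```

View pics/w7b.png

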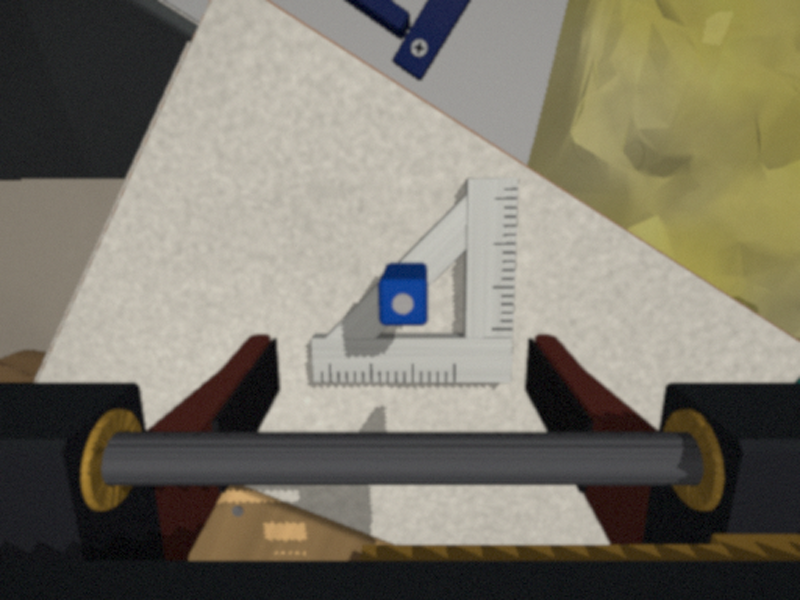

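```bash
python3 - <<'E'
from fit import *
c,im=load("w7"); c6,_=load("w6"); ct,_=load("top0")
s=lambda x,y:((x+.5)*.64-.5,(y+.5)*.64-.5)
print(tri([(c,s(403,304)),(c6,s(500,159))]),onz(c,s(403,304),106))
print("corner", onz(c,s(512,383),57), tri([(c,s(512,383)),(c6,s(576,250))]))
W=[onz(c,s(*p),57) for p in [(312,383),(512,383),(518,180)]]
th,R,t,e=rigid([(-58,-62),(62,-62),(62,58)],W)
print("sq",np.degrees(th),t,e.round(1))
E
```

```text
[515.02991068  64.00959647 107.09214363] [515.190916    63.74216524 106.        ]
corner [600.83248756  44.61384463  57.        ] [598.44847687  46.61489183  64.33167475]
sq 32.14449087082609 [515.19507038  63.31535881] [[-0.4  0. ]
 [ 0.2  0.8]
 [ 0.2 -0.8]]
```

Call:
arm_command(
  increments=[
    [[0,-0.3,2],-1],
    [[0,0,2],0],
    [[0,0,2],0],
    [[0,0,2],0],
    [[0,0,1.5],0],
    [[0,0,0.6],0],
  ],
)

```text
t: 10.9
ee_pos: [523.1, 62.1, 75.2]
orientation: [-3.006, -0.855, 0.055]
ft_force: [0.1, -0.4, 0.3]
width: 88.0
```

```bash
python3 st.py
```

```text
10.9 [523.1  62.1  75.2] xang 31.8 z [-0.038  0.006 -0.999] F [ 0.1 -0.4  0.3] 87.98485990107258 j [ 0.09  0.52  1.91  0.01  0.75 -0.47]
piv r 394.51539341682167 83.03311088004524
```

Call:
arm_command(
  increments=[
    [[-0.55,-0.55,0.3],0],
    [[0,0,0.4],0],
    [[0,0,0],0],
  ],
)

```text
t: 11.2
ee_pos: [516.1, 63.6, 69.9]
orientation: [-3.007, -0.852, 0.051]
ft_force: [-0.2, 0.4, 0.3]
width: 87.8
```

```bash
python3 st.py
```

```text
11.2 [516.1  63.6  69.9] xang 31.7 z [-0.036  0.006 -0.999] F [-0.2  0.4  0.3] 87.82421299342126 j [ 0.09  0.52  1.93  0.01  0.73 -0.47]
piv r 395.26489243876233 84.05558307885092
```

Well placed; close on the grip.

Call:
arm_command(
  increments=[
    [[-0.1,0,0.2],0],
    [[0,0,0],0],
    [[0,0,0],0],
    [[0,0,0],0],
    [[0,0,0],0],
    [[0,0,0],0],
    [[0,0,0],0],
    [[0,0,0],0],
    [[0,0,0],0],
    [[0,0,0],0],
    [[0,0,0],0],
  ],
  gripper=0,
)

```text
t: 12.3
ee_pos: [517.4, 63.7, 70.6]
orientation: [-3.008, -0.853, 0.043]
ft_force: [0.3, 0.8, 0.9]
width: 23.8
```

```bash
python3 st.py; python3 -c "
from h import *
c,im=snap('wrist','w8')
cv2.imwrite('pics/w8b.png',im)"
```

```text
12.3 [517.4  63.7  70.6] xang 31.7 z [-0.03   0.007 -1.   ] F [0.3 0.8 0.9] 23.774483144252528 j [ 0.09  0.52  1.93  0.01  0.73 -0.47]
piv r 395.4712209670211 83.87544125303577
```

View pics/w8b.png

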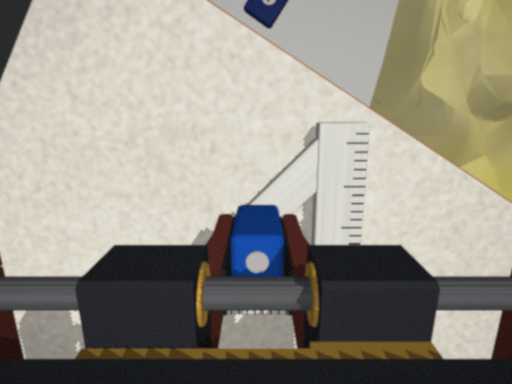

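Call:
arm_command(
  increments=[
    [[0,0,-1],0],
    [[0,0,-2],0],
    [[0,0,-2],0],
    [[0,0,-2],0],
    [[0,0,-1],0],
    [[0,0,0],0],
  ],
)

```text
t: 12.95
ee_pos: [517.4, 62.4, 153.1]
orientation: [-3.007, -0.852, 0.053]
ft_force: [-0.9, -0.1, -2.1]
width: 23.7
```

```bash
python3 st.py
```

```text
12.95 [517.4  62.4 153.1] xang 31.7 z [-0.037  0.006 -0.999] F [-0.9 -0.1 -2.1] 23.686854822073737 j [ 0.09  0.38  1.89  0.01  0.91 -0.47]
piv r 394.1439004831359 83.84787079866372
```

Call:
arm_command(
  increments=[
    [[-1.35,2.15,0],0],
    [[-1.35,2.15,0],0],
    [[-1.35,2.15,0],0],
    [[-1.35,2.15,0],0],
    [[-1.35,2.15,0],0],
    [[-1.35,2.15,0],0],
    [[-1.35,2.15,0],0],
    [[-1.35,2.15,0],0],
    [[-1.35,2.15,0],0],
    [[0,0,0],0],
  ],
)

```text
t: 13.95
ee_pos: [509.7, -173.3, 143.3]
orientation: [-3.0, -0.854, 0.071]
ft_force: [-0.0, 0.4, -2.2]
width: 23.8
```

```bash
python3 st.py
```

```text
13.95 [ 509.7 -173.3  143.3] xang 31.8 z [-0.05   0.008 -0.999] F [-0.   0.4 -2.2] 23.782234890077916 j [-0.34  0.43  1.85 -0.01  0.92 -0.89]
piv r 160.0124272716036 77.53049397134446
```

Call:
arm_command(
  increments=[
    [[0,0,0],4.6],
    [[0,0,0],4.6],
    [[0,0,0],4.6],
    [[0,0,0],4.6],
    [[0,0,0],4.6],
    [[0,0,0],0],
  ],
)

```text
t: 14.55
ee_pos: [505.4, -169.6, 137.7]
orientation: [-3.116, -0.212, 0.092]
ft_force: [-0.4, 0.2, -2.7]
width: 24.0
```

```bash
python3 st.py; python3 -c "
from h import *
for n in('wrist','scene'):
  c,im=snap(n,n+'9')
  if n=='scene': im=im[140:270,100:300]; 
  cv2.imwrite('pics/'+n+'9b.png',cv2.resize(im,(800,600 if n=='wrist' else 520),interpolation=cv2.INTER_CUBIC))"
```

```text
14.55 [ 505.4 -169.6  137.7] xang 7.8 z [-0.06   0.013 -0.998] F [-0.4  0.2 -2.7] 23.95921039831989 j [-0.34  0.43  1.85 -0.01  0.92 -0.47]
piv r 162.73307925138656 79.31903023476688
```

View pics/wrist9b.png

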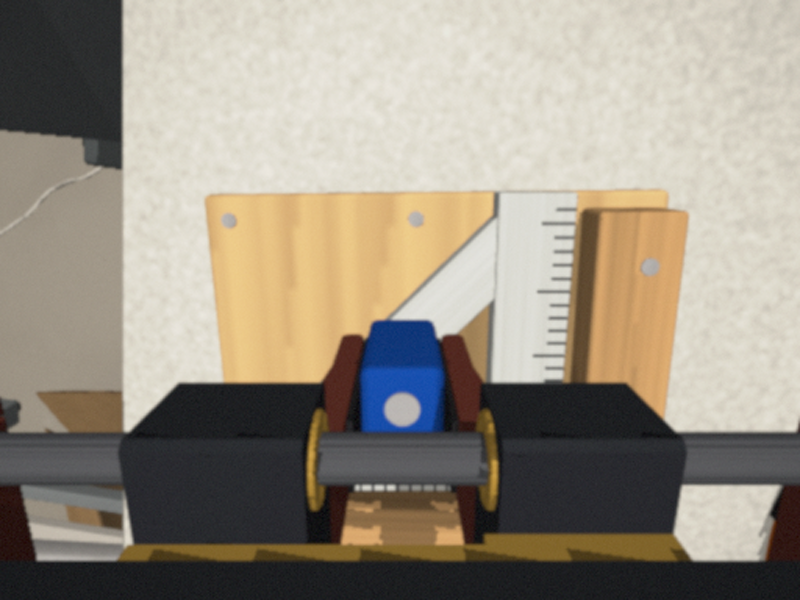

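View pics/scene9b.png

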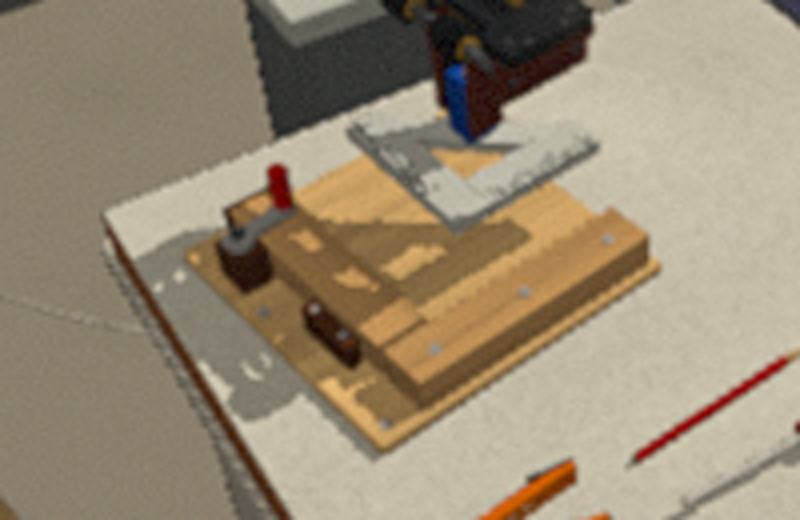

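```bash
python3 - <<'E'
from fit import *
c,im=load("wrist9")
s=lambda x,y:((x+.5)*.64-.5,(y+.5)*.64-.5)
g=cv2.resize(im[110:250,120:450],None,fx=2.4,fy=2.4,interpolation=cv2.INTER_CUBIC); cv2.imwrite("pics/w9c.png",g)
def ang(p,q,z,off):
    a,b=onz(c,s(*p),z),onz(c,s(*q),z); print((np.degrees(np.arctan2(*(b-a)[[1,0]]))-off).round(2),a.round(1),b.round(1),np.linalg.norm(b-a).round(1))
ang((207,197),(667,190),55,0)       # board +y edge
ang((223,383),(207,197),55,90)      # board -x edge
ang((563,383),(577,193),124,90)     # square outer y-leg
ang((489,380),(495,193),124,90)
ang((665,415),(687,212),83,90)      # plate outer
E
```

```text
8.82 [ 394.7 -130.7   55. ] [616.7 -96.3  55. ] 224.7
7.48 [ 407.8 -230.8   55. ] [ 394.7 -130.7   55. ] 100.9
8.3 [ 565.7 -173.6  124. ] [ 555.4 -103.4  124. ] 70.9
8.49 [ 537.9 -176.9  124. ] [ 527.6 -107.3  124. ] 70.3
9.31 [ 629.8 -198.1   83. ] [ 614.5 -104.8   83. ] 94.5
```

View pics/w9c.png

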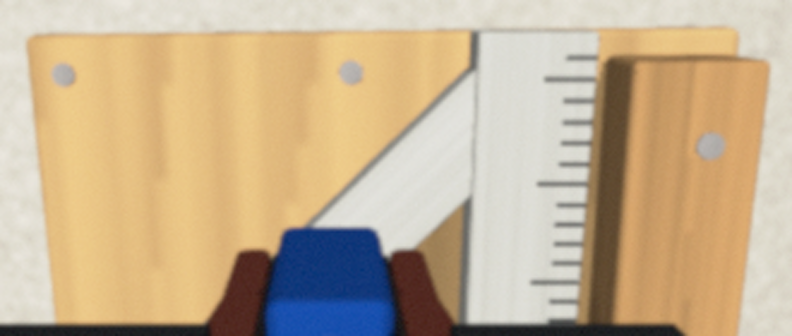

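Call:
arm_command(
  increments=[
    [[0.2,0.9,0],0],
    [[0.2,0.9,0],0],
    [[0.2,0.9,0],0],
    [[0,0,1],0],
    [[0,0,1.5],0],
    [[0,0,1],0],
    [[0,0,0],0],
  ],
)

```text
t: 15.35
ee_pos: [514.1, -198.3, 99.0]
orientation: [-3.116, -0.222, 0.091]
ft_force: [0.0, 0.1, -1.8]
width: 23.6
```

```bash
python3 st.py
```

```text
15.35 [ 514.1 -198.3   99. ] xang 8.2 z [-0.059  0.013 -0.998] F [ 0.   0.1 -1.8] 23.64194093743577 j [-0.38  0.51  1.83 -0.01  0.86 -0.52]
piv r 136.8324291847305 73.4973522229812
```

Call:
arm_command(
  increments=[
    [[0,0,0.6],0],
    [[0,0,0.6],0],
    [[0,0,0],0],
  ],
)

```text
t: 15.65
ee_pos: [513.2, -198.1, 85.9]
orientation: [-3.115, -0.222, 0.091]
ft_force: [0.0, 0.1, -2.2]
width: 23.8
```

```bash
python3 st.py; python3 -c "
from h import *
for n in('wrist','scene'):
  c,im=snap(n,n+'10')
  if n=='scene': im=im[140:270,100:300]; 
  cv2.imwrite('pics/'+n+'10b.png',cv2.resize(im,(800,600 if n=='wrist' else 520),interpolation=cv2.INTER_CUBIC))"
```

```text
15.65 [ 513.2 -198.1   85.9] xang 8.2 z [-0.059  0.013 -0.998] F [ 0.   0.1 -2.2] 23.838056043605526 j [-0.38  0.53  1.84 -0.01  0.83 -0.52]
piv r 136.83408848715118 73.86139927797245
```

View pics/wrist10b.png

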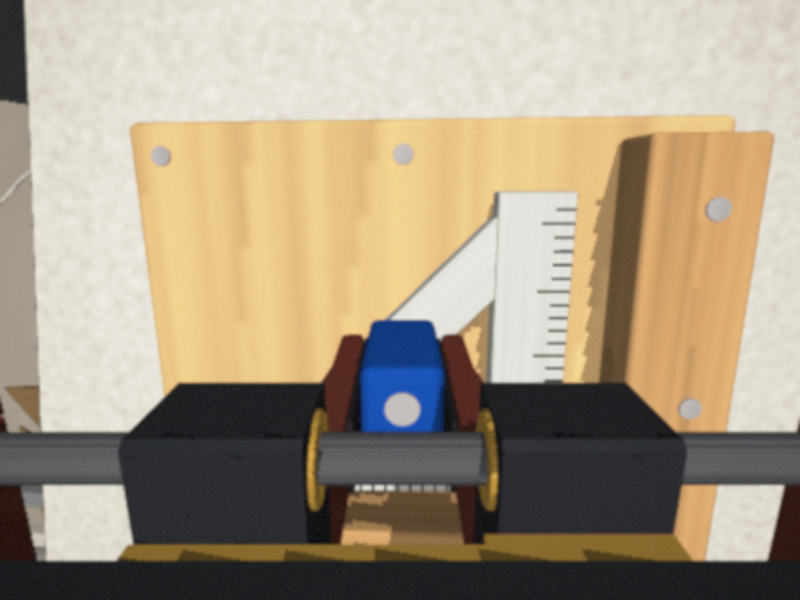

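View pics/scene10b.png

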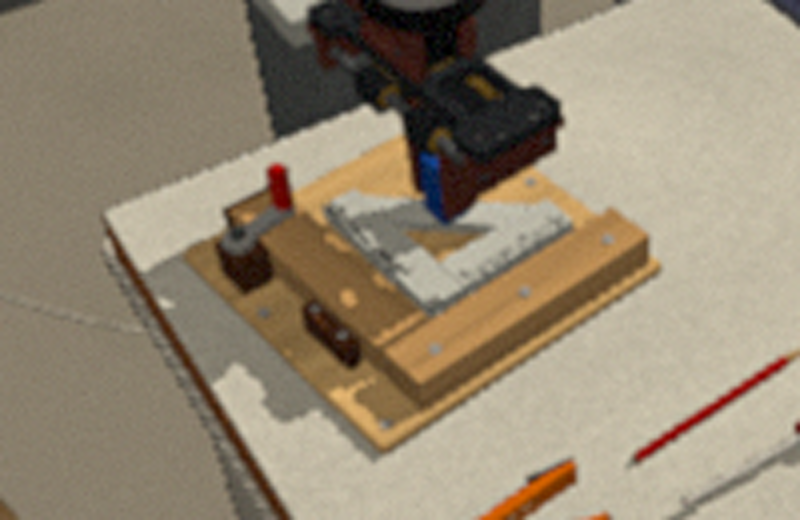

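Call:
arm_command(
  increments=[
    [[-0.1,-0.1,-0.5],0],
    [[0,0,-0.5],0],
    [[0,0,-0.5],0],
    [[0,0,-0.5],0],
    [[0,0,-0.5],0],
    [[0,0,-0.5],0],
    [[0,0,-0.5],0],
    [[0,0,-0.5],0],
    [[0,0,-0.5],0],
    [[0,0,-0.5],0],
    [[0,0,0],0],
  ],
)

```text
t: 16.85
ee_pos: [516.9, -198.3, 143.4]
orientation: [-3.118, -0.223, 0.084]
ft_force: [0.3, 0.5, -2.0]
width: 23.7
```

```bash
python3 st.py
```

```text
16.85 [ 516.9 -198.3  143.4] xang 8.2 z [-0.055  0.011 -0.998] F [ 0.3  0.5 -2. ] 23.697154163026426 j [-0.38  0.45  1.81 -0.01  0.94 -0.52]
piv r 137.64992680695966 72.35482955766118
```

Call:
arm_command(
  increments=[
    [[0,0,2],0],
    [[0,0,2],0],
    [[0,0,0],0],
  ],
)

```text
t: 17.15
ee_pos: [515.4, -198.2, 103.4]
orientation: [-3.119, -0.223, 0.081]
ft_force: [-0.4, -0.5, -3.1]
width: 23.8
```

```bash
python3 st.py
```

```text
17.15 [ 515.4 -198.2  103.4] xang 8.2 z [-0.052  0.01  -0.999] F [-0.4 -0.5 -3.1] 23.785290962425986 j [-0.38  0.51  1.83 -0.01  0.86 -0.52]
piv r 137.31203674512062 72.96183338332268
```

Call:
arm_command(
  increments=[
    [[0,0,-0.5],0],
    [[0,0,-0.5],0],
    [[0,0,-0.5],0],
    [[0,0,-0.5],0],
    [[0,0,-0.5],0],
    [[0,0,-0.5],0],
    [[0,0,-0.5],0],
    [[0,0,-0.5],0],
    [[0,0,0],0],
    [[0,0,4],0],
    [[0,0,0],0],
    [[0,0,-0.5],0],
    [[0,0,-0.5],0],
    [[0,0,-0.5],0],
    [[0,0,-0.5],0],
    [[0,0,-0.5],0],
    [[0,0,-0.5],0],
    [[0,0,0],0],
    [[0,0,3],0],
    [[0,0,0],0],
  ],
)

```text
t: 19.15
ee_pos: [522.2, -200.7, 120.1]
orientation: [-3.126, -0.224, 0.058]
ft_force: [-0.9, 0.9, -2.3]
width: 24.2
```

```bash
python3 st.py
```

```text
19.15 [ 522.2 -200.7  120.1] xang 8.2 z [-0.037  0.004 -0.999] F [-0.9  0.9 -2.3] 24.197766541470948 j [-0.38  0.48  1.82 -0.01  0.88 -0.52]
piv r 137.08063637381147 69.96954464079604
```

Call:
arm_command(
  increments=[
    [[-0.2,-0.2,1],0],
    [[0,0,1],0],
    [[0,0,1],0],
    [[0,0,0.5],0],
    [[0,0,0],0],
  ],
)

```text
t: 19.65
ee_pos: [519.1, -199.0, 84.0]
orientation: [-3.127, -0.224, 0.057]
ft_force: [-0.2, 0.5, -2.1]
width: 23.9
```

```bash
python3 st.py
```

```text
19.65 [ 519.1 -199.    84. ] xang 8.2 z [-0.037  0.004 -0.999] F [-0.2  0.5 -2.1] 23.91249347709899 j [-0.38  0.53  1.84 -0.01  0.8  -0.51]
piv r 137.70335151125687 71.39126040752421
```

Call:
arm_command(
  increments=[
    [[0,0,0.15],0],
    [[0,0,0.1],0],
    [[0,0,0],0],
  ],
)

```text
t: 19.95
ee_pos: [519.6, -199.4, 82.2]
orientation: [-3.127, -0.224, 0.056]
ft_force: [-0.4, 0.4, -1.3]
width: 23.8
```

```bash
python3 st.py
```

```text
19.95 [ 519.6 -199.4   82.2] xang 8.2 z [-0.036  0.003 -0.999] F [-0.4  0.4 -1.3] 23.803820090513636 j [-0.38  0.54  1.84 -0.01  0.8  -0.51]
piv r 137.47074350717628 71.17462680482343
```

Call:
arm_command(
  increments=[
    [[0,0,0.12],0],
    [[0,0,0.1],0],
    [[0,0,0],0],
  ],
)

```text
t: 20.25
ee_pos: [520.0, -200.1, 81.8]
orientation: [-3.129, -0.224, 0.053]
ft_force: [-0.1, -0.2, -2.0]
width: 24.0
```

```bash
python3 st.py
```

```text
20.25 [ 520.  -200.1   81.8] xang 8.2 z [-0.034  0.002 -0.999] F [-0.1 -0.2 -2. ] 23.970352001377343 j [-0.38  0.54  1.84 -0.02  0.79 -0.51]
piv r 136.9759083607409 70.89298422523214
```

Call:
arm_command(
  increments=[
    [[0,0,0.2],0],
    [[0,0,0.1],0],
    [[0,0,0],0],
  ],
)

```text
t: 20.55
ee_pos: [520.3, -200.4, 81.5]
orientation: [-3.13, -0.224, 0.051]
ft_force: [0.2, -0.5, -2.6]
width: 23.8
```

```bash
python3 st.py
```

```text
20.55 [ 520.3 -200.4   81.5] xang 8.2 z [-0.032  0.001 -0.999] F [ 0.2 -0.5 -2.6] 23.824313740619324 j [-0.38  0.54  1.84 -0.02  0.79 -0.51]
piv r 136.72500983982903 70.72931582762472
```

Call:
arm_command(
  increments=[
    [[0,0,0.3],0],
    [[0,0,0.3],0],
  ],
)

```text
t: 20.75
ee_pos: [519.3, -200.8, 78.9]
orientation: [-3.13, -0.224, 0.053]
ft_force: [-15.9, 6.1, 47.1]
width: 24.7
```

```bash
python3 st.py;python3 -c "
from h import *
for n in('wrist','scene'):
  c,im=snap(n,n+'11')
  if n=='scene': im=im[140:270,100:300]; 
  cv2.imwrite('pics/'+n+'11b.png',cv2.resize(im,(800,600 if n=='wrist' else 520),interpolation=cv2.INTER_CUBIC))"; python3 st.py
```

```text
20.75 [ 519.3 -200.8   78.9] xang 8.2 z [-0.034  0.001 -0.999] F [-15.9   6.1  47.1] 24.693292685298033 j [-0.38  0.54  1.84 -0.02  0.79 -0.51]
piv r 136.06035604068109 71.07109324292729
20.85 [ 519.3 -200.8   78.9] xang 8.2 z [-0.034  0.001 -0.999] F [-12.2   2.7  28.6] 24.657284822778223 j [-0.38  0.54  1.84 -0.02  0.79 -0.51]
piv r 136.06791013936697 71.07155271593888
```

View pics/wrist11b.png

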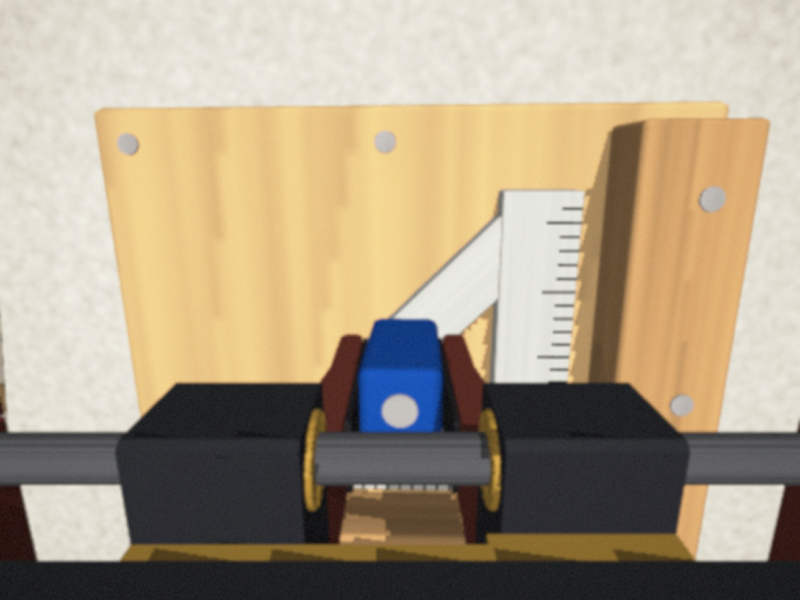

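View pics/scene11b.png

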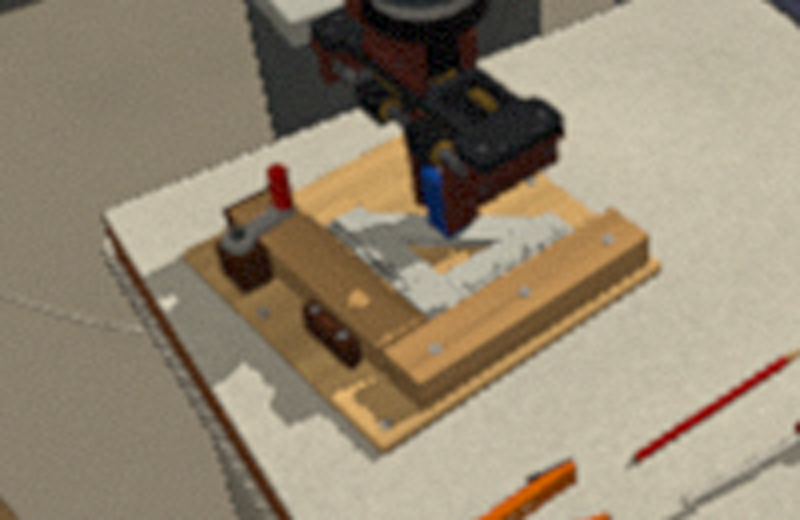

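Call:
arm_command(
  increments=[
    [[0,0,0],0],
    [[0,0,0],0],
  ],
)

```text
t: 21.05
ee_pos: [520.7, -201.0, 80.6]
orientation: [-3.132, -0.223, 0.047]
ft_force: [0.2, -0.6, -1.9]
width: 24.0
```

```bash
python3 st.py
```

```text
21.05 [ 520.7 -201.    80.6] xang 8.2 z [-0.03 -0.   -1.  ] F [ 0.2 -0.6 -1.9] 23.985678272531043 j [-0.38  0.54  1.84 -0.02  0.79 -0.51]
piv r 136.30280287606053 70.50060150324877
```

Call:
arm_command(
  increments=[
    [[0.35,0.25,0],0],
    [[0.35,0.25,0],0],
    [[0,0,0],0],
  ],
)

```text
t: 21.35
ee_pos: [526.9, -204.2, 80.6]
orientation: [-3.129, -0.224, 0.053]
ft_force: [-1.1, -0.2, 3.2]
width: 23.9
```

```bash
python3 st.py
```

```text
21.35 [ 526.9 -204.2   80.6] xang 8.2 z [-0.034  0.001 -0.999] F [-1.1 -0.2  3.2] 23.89358559064371 j [-0.38  0.55  1.82 -0.02  0.8  -0.52]
piv r 135.4867967946548 67.59056925945953
```

Call:
arm_command(
  increments=[
    [[0.3,0.3,-0.05],0],
    [[0,0,0],0],
  ],
)

```text
t: 21.55
ee_pos: [530.5, -206.8, 80.7]
orientation: [-3.129, -0.225, 0.054]
ft_force: [1.9, -1.2, 1.7]
width: 23.7
```

```bash
python3 st.py
```

```text
21.55 [ 530.5 -206.8   80.7] xang 8.2 z [-0.035  0.001 -0.999] F [ 1.9 -1.2  1.7] 23.66958146460054 j [-0.39  0.55  1.81 -0.02  0.81 -0.52]
piv r 134.6045727439956 65.73712530289308
```

Call:
arm_command(
  increments=[
    [[0.2,0.2,0],0],
  ],
)

```text
t: 21.65
ee_pos: [531.7, -207.9, 80.7]
orientation: [-3.128, -0.225, 0.058]
ft_force: [-8.8, 5.9, 15.6]
width: 23.9
```

```bash
python3 st.py
```

```text
21.65 [ 531.7 -207.9   80.7] xang 8.2 z [-0.037  0.003 -0.999] F [-8.8  5.9 15.6] 23.915263834680378 j [-0.39  0.56  1.81 -0.02  0.81 -0.52]
piv r 134.13721862855056 65.07146149022874
```

Call:
arm_command(
  increments=[
    [[0.2,0.2,0],0],
  ],
)

```text
t: 21.75
ee_pos: [532.4, -208.5, 80.8]
orientation: [-3.125, -0.225, 0.063]
ft_force: [-10.6, 8.4, 18.2]
width: 23.7
```

```bash
python3 st.py
```

```text
21.75 [ 532.4 -208.5   80.8] xang 8.2 z [-0.041  0.005 -0.999] F [-10.6   8.4  18.2] 23.711786425636824 j [-0.39  0.56  1.8  -0.02  0.82 -0.52]
piv r 133.86723258798028 64.6874748162535
```

Call:
arm_command(
  increments=[
    [[0.1,0.1,-0.2],0],
  ],
)

```text
t: 21.85
ee_pos: [532.5, -208.7, 82.2]
orientation: [-3.124, -0.225, 0.068]
ft_force: [-1.0, 1.0, -3.3]
width: 24.1
```

```bash
python3 st.py
```

```text
21.85 [ 532.5 -208.7   82.2] xang 8.3 z [-0.044  0.006 -0.999] F [-1.   1.  -3.3] 24.12257453175639 j [-0.39  0.56  1.8  -0.02  0.83 -0.52]
piv r 133.69469529793193 64.6221398040428
```

Call:
arm_command(
  increments=[
    [[0.15,0.15,0],0],
  ],
)

```text
t: 21.95
ee_pos: [532.6, -208.8, 81.7]
orientation: [-3.121, -0.225, 0.073]
ft_force: [-8.0, 9.2, 12.3]
width: 24.1
```

```bash
python3 st.py
```

```text
21.95 [ 532.6 -208.8   81.7] xang 8.3 z [-0.047  0.008 -0.999] F [-8.   9.2 12.3] 24.14329093322016 j [-0.39  0.56  1.8  -0.01  0.83 -0.52]
piv r 133.6998078762354 64.55767235172628
```

Call:
arm_command(
  increments=[
    [[0.2,0.2,0],0],
  ],
)

```text
t: 22.05
ee_pos: [532.6, -208.7, 81.5]
orientation: [-3.117, -0.224, 0.081]
ft_force: [-12.6, 11.1, 18.8]
width: 24.0
```

```bash
python3 st.py
```

```text
22.05 [ 532.6 -208.7   81.5] xang 8.3 z [-0.053  0.012 -0.999] F [-12.6  11.1  18.8] 24.023749168818313 j [-0.39  0.56  1.79 -0.01  0.84 -0.52]
piv r 133.72252719702362 64.59201657931742
```

Call:
arm_command(
  increments=[
    [[-0.15,-0.15,-0.1],0],
    [[0,0,0],0],
  ],
)

```text
t: 22.25
ee_pos: [530.8, -207.2, 82.1]
orientation: [-3.117, -0.224, 0.082]
ft_force: [-0.9, 0.1, -0.4]
width: 23.7
```

```bash
python3 st.py;python3 -c "
from h import *
for n in('wrist','scene'):
  c,im=snap(n,n+'12')
  if n=='scene': im=im[140:270,100:300]; 
  cv2.imwrite('pics/'+n+'12b.png',cv2.resize(im,(800,600 if n=='wrist' else 520),interpolation=cv2.INTER_CUBIC))"; python3 st.py
```

```text
22.25 [ 530.8 -207.2   82.1] xang 8.3 z [-0.053  0.012 -0.999] F [-0.9  0.1 -0.4] 23.65739352384459 j [-0.39  0.56  1.8  -0.01  0.84 -0.52]
piv r 134.37604010291227 65.55016932306957
22.35 [ 531.1 -207.4   82.1] xang 8.3 z [-0.053  0.012 -0.999] F [ 0.2 -0.2 -1.7] 23.846480009582812 j [-0.39  0.56  1.8  -0.01  0.84 -0.52]
piv r 134.2932960879714 65.41416010942642
```

View pics/wrist12b.png

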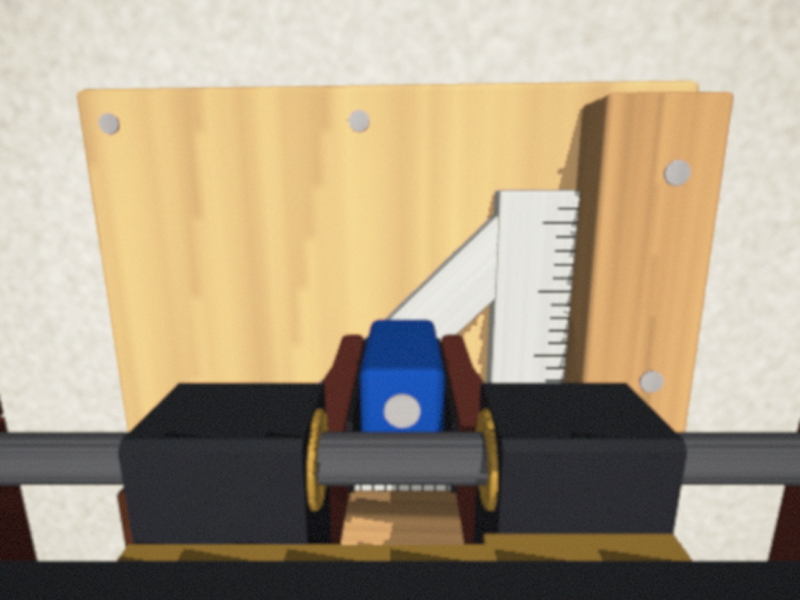

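View pics/scene12b.png

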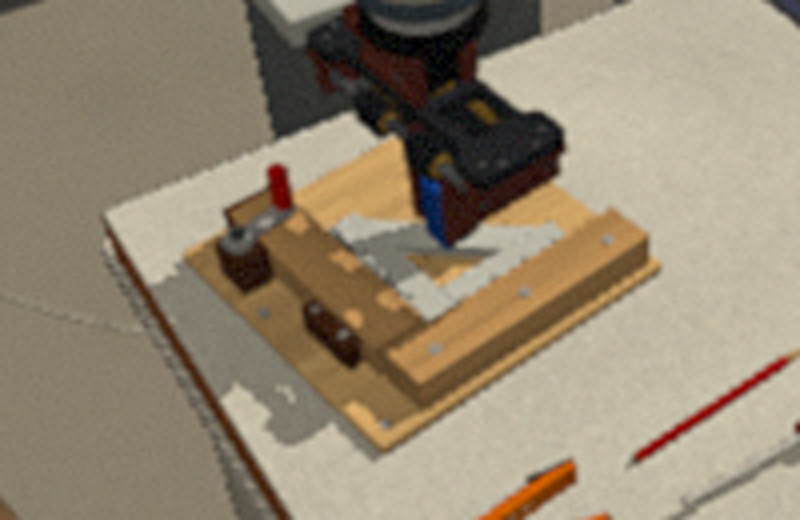

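Call:
arm_command(
  increments=[
    [[-0.4,-0.4,-0.3],0],
    [[-0.4,-0.4,-0.5],0],
    [[0,0,-0.5],0],
    [[0,0,-0.5],0],
    [[0,0,-0.5],0],
    [[0,0,-0.5],0],
    [[0,0,-0.5],0],
    [[0,0,-0.5],0],
    [[0,0,-0.5],0],
    [[0,0,-0.5],0],
    [[0,0,-0.5],0],
    [[0,0,-0.5],0],
    [[0,0,0],0],
    [[0,0,3],0],
    [[0,0,0],0],
  ],
)

```text
t: 23.85
ee_pos: [524.2, -201.3, 116.1]
orientation: [-3.119, -0.224, 0.076]
ft_force: [-0.4, 0.8, -2.5]
width: 23.9
```

```bash
python3 st.py
```

```text
23.85 [ 524.2 -201.3  116.1] xang 8.2 z [-0.05   0.01  -0.999] F [-0.4  0.8 -2.5] 23.90796460596869 j [-0.38  0.5   1.81 -0.01  0.89 -0.52]
piv r 137.22688633561373 69.06078160689535
```

Call:
arm_command(
  increments=[
    [[0,0,-0.5],0],
    [[0,0,-0.5],0],
    [[0,0,-0.5],0],
    [[0,0,-0.5],0],
    [[0,0,-0.5],0],
    [[0,0,-0.5],0],
    [[0,0,0],0],
    [[0,0,3],0],
    [[0,0,0],0],
    [[0,0,-0.5],0],
    [[0,0,-0.5],0],
    [[0,0,-0.5],0],
    [[0,0,-0.5],0],
    [[0,0,-0.5],0],
    [[0,0,-0.5],0],
    [[0,0,0],0],
    [[0,0,3],0],
    [[0,0,0],0],
  ],
)

```text
t: 25.65
ee_pos: [530.2, -203.6, 131.1]
orientation: [-3.126, -0.224, 0.056]
ft_force: [-1.6, 0.2, -2.2]
width: 23.9
```

```bash
python3 st.py
```

```text
25.65 [ 530.2 -203.6  131.1] xang 8.2 z [-0.036  0.005 -0.999] F [-1.6  0.2 -2.2] 23.892713704295126 j [-0.38  0.48  1.8  -0.01  0.9  -0.52]
piv r 137.39786633746323 66.41786030223862
```

Call:
arm_command(
  increments=[
    [[-0.4,-0.2,4],0],
    [[0,0,0],0],
    [[0,0,-0.5],0],
    [[0,0,-0.5],0],
    [[0,0,-0.5],0],
    [[0,0,-0.5],0],
    [[0,0,-0.5],0],
    [[0,0,0],0],
    [[0,0,3],0],
    [[0,0,0],0],
    [[0,0,-0.5],0],
    [[0,0,-0.5],0],
    [[0,0,-0.5],0],
    [[0,0,-0.5],0],
    [[0,0,0],0],
    [[-0.4,-0.2,3],0],
    [[0,0,0],0],
  ],
)

```text
t: 27.35
ee_pos: [529.1, -205.5, 95.8]
orientation: [3.13, 0.225, -0.028]
ft_force: [-6.1, 1.9, 9.2]
width: 29.0
```

```bash
python3 st.py
```

```text
27.35 [ 529.1 -205.5   95.8] xang 8.2 z [-0.018 -0.005 -1.   ] F [-6.1  1.9  9.2] 29.02997040167222 j [-0.39  0.52  1.83 -0.02  0.81 -0.52]
piv r 135.19112519630804 66.50293801903015
```

```bash
python3 -c "
from h import *
for n in('wrist','scene'):
  c,im=snap(n,n+'13')
  if n=='scene': im=im[140:270,100:300]; 
  cv2.imwrite('pics/'+n+'13b.png',cv2.resize(im,(800,600 if n=='wrist' else 520),interpolation=cv2.INTER_CUBIC))"; python3 st.py
```

```text
27.45 [ 530.  -205.9   97.7] xang 8.2 z [-0.016 -0.005 -1.   ] F [-4.5  0.9  8.9] 28.239750939788358 j [-0.39  0.52  1.82 -0.02  0.81 -0.52]
piv r 135.2265315622577 66.08397888005575
```

View pics/wrist13b.png

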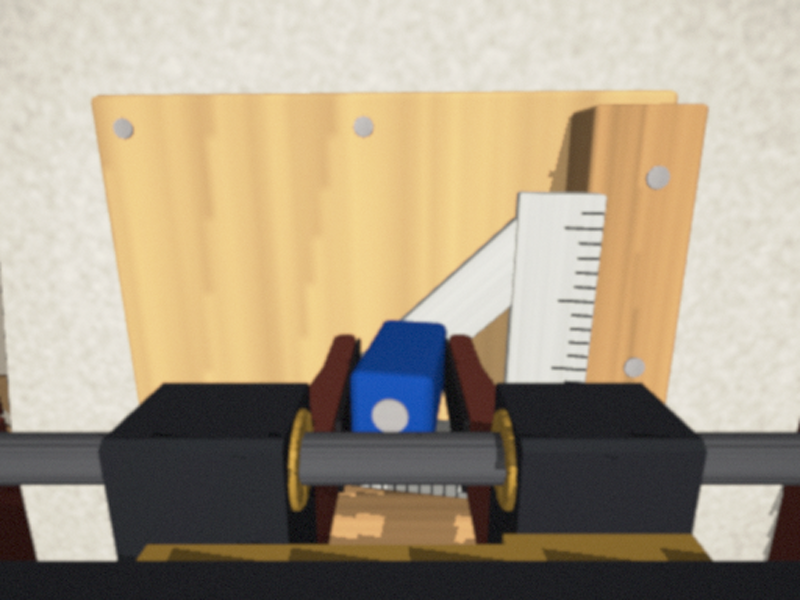

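View pics/scene13b.png

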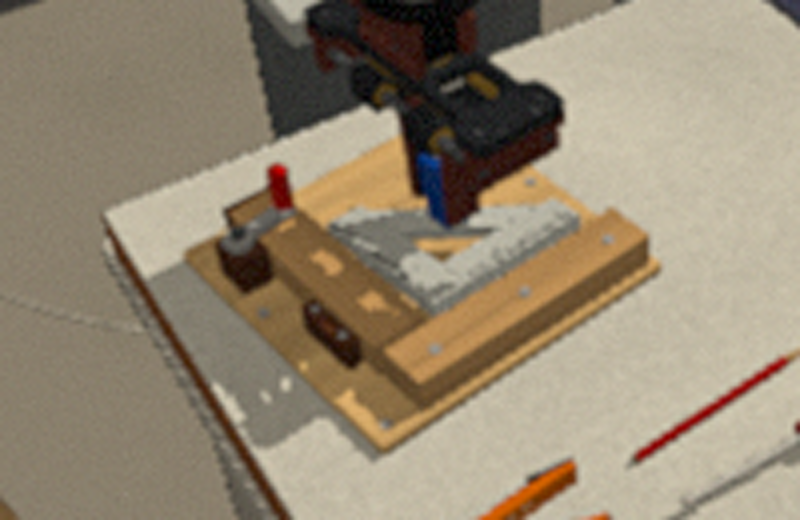

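Call:
arm_command(
  increments=[
    [[-0.3,-0.2,-0.5],0],
    [[-0.5,-0.3,-0.8],0],
    [[0,0,-0.8],0],
    [[0,0,0],0],
  ],
)

```text
t: 27.85
ee_pos: [522.2, -202.1, 122.1]
orientation: [3.128, 0.225, -0.022]
ft_force: [0.3, 0.8, -2.4]
width: 24.1
```

```bash
python3 st.py; python3 -c "
from h import *
for n in('wrist','scene'):
  c,im=snap(n,n+'14')
  if n=='scene': im=im[140:270,100:300]; 
  cv2.imwrite('pics/'+n+'14b.png',cv2.resize(im,(800,600 if n=='wrist' else 520),interpolation=cv2.INTER_CUBIC))"; python3 st.py
```

```text
27.85 [ 522.2 -202.1  122.1] xang 8.2 z [-0.013 -0.007 -1.   ] F [ 0.3  0.8 -2.4] 24.12932203181634 j [-0.38  0.47  1.84 -0.01  0.85 -0.52]
piv r 135.77340824645773 69.74358382500266
27.95 [ 521.7 -201.9  121. ] xang 8.2 z [-0.015 -0.006 -1.   ] F [ 0.4 -0.6 -2.3] 23.937638303294474 j [-0.38  0.47  1.84 -0.01  0.85 -0.52]
piv r 135.78460781835696 69.96496732694392
```

View pics/wrist14b.png

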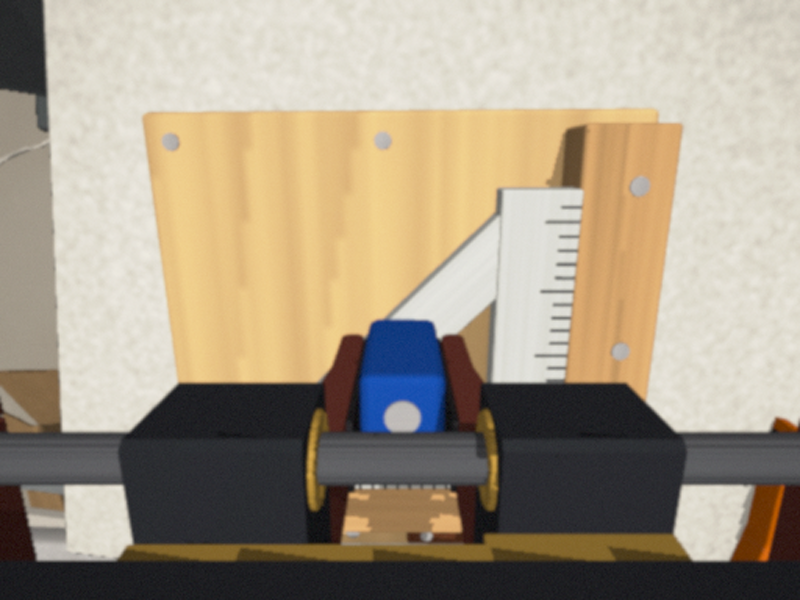

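View pics/scene14b.png

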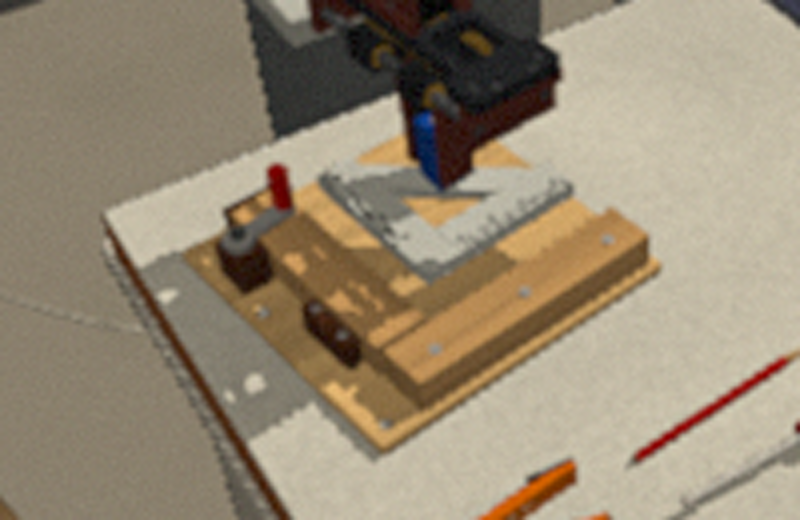

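Call:
arm_command(
  increments=[
    [[-0.2,-0.2,1],0],
    [[0,0,1],0],
    [[0,0,1],0],
    [[0,0,0.9],0],
    [[0,0,0],0],
  ],
)

```text
t: 28.45
ee_pos: [518.1, -199.9, 77.4]
orientation: [3.129, 0.225, -0.026]
ft_force: [-3.6, 2.8, 8.4]
width: 24.0
```

```bash
python3 st.py
```

```text
28.45 [ 518.1 -199.9   77.4] xang 8.2 z [-0.016 -0.005 -1.   ] F [-3.6  2.8  8.4] 23.964799434688814 j [-0.38  0.54  1.86 -0.02  0.76 -0.52]
piv r 136.51860503576958 71.6900195290327
```

Call:
arm_command(
  increments=[
    [[0,0,0.25],0],
    [[0,0,0.2],0],
  ],
)

```text
t: 28.65
ee_pos: [517.5, -199.9, 75.6]
orientation: [3.13, 0.225, -0.029]
ft_force: [-12.1, 5.4, 37.5]
width: 24.2
```

```bash
python3 st.py; python3 -c "
from h import *
for n in('wrist','scene'):
  c,im=snap(n,n+'15')
  if n=='scene': im=im[140:270,100:300]; 
  cv2.imwrite('pics/'+n+'15b.png',cv2.resize(im,(800,600 if n=='wrist' else 520),interpolation=cv2.INTER_CUBIC))"; python3 st.py
```

```text
28.65 [ 517.5 -199.9   75.6] xang 8.2 z [-0.018 -0.005 -1.   ] F [-12.1   5.4  37.5] 24.229836469523708 j [-0.38  0.54  1.86 -0.02  0.76 -0.52]
piv r 136.2723552051364 71.93209387758785
28.75 [ 517.5 -199.9   75.6] xang 8.2 z [-0.018 -0.005 -1.   ] F [-10.2   3.8  25.7] 23.944990926227806 j [-0.38  0.54  1.86 -0.02  0.76 -0.52]
piv r 136.27710364039623 71.93317776869524
```

View pics/wrist15b.png

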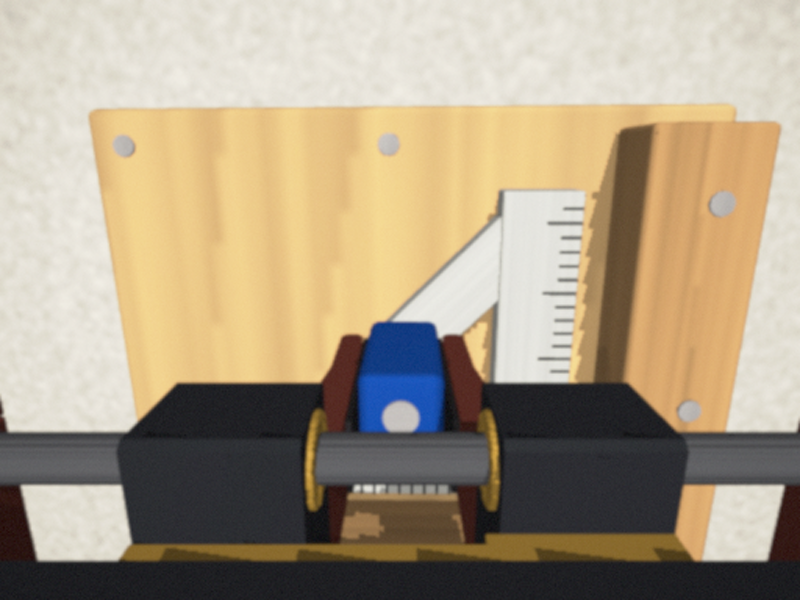

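View pics/scene15b.png

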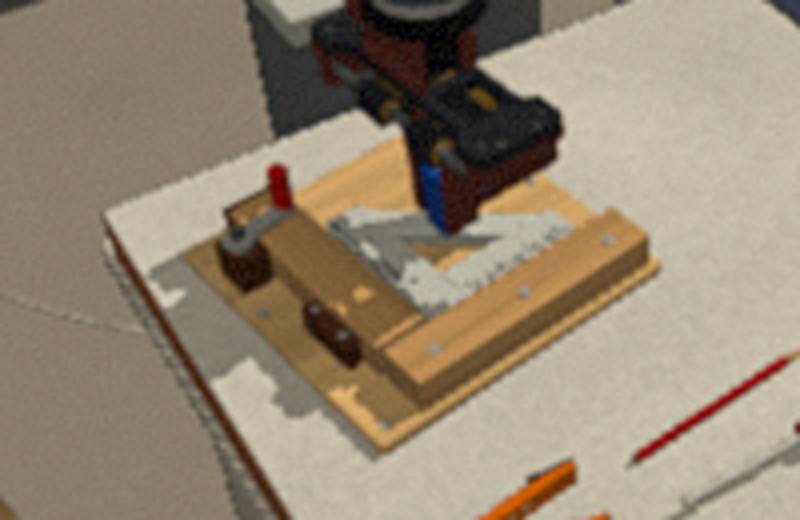

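Call:
arm_command(
  increments=[
    [[0,0,0],0],
    [[0.6,0.5,-0.1],0],
    [[0.6,0.4,-0.1],0],
    [[0,0,0],0],
  ],
)

```text
t: 29.15
ee_pos: [531.8, -207.6, 77.2]
orientation: [3.13, 0.226, -0.029]
ft_force: [-0.5, -0.3, -2.5]
width: 23.9
```

```bash
python3 st.py
```

```text
29.15 [ 531.8 -207.6   77.2] xang 8.2 z [-0.018 -0.005 -1.   ] F [-0.5 -0.3 -2.5] 23.87428894324186 j [-0.39  0.55  1.82 -0.02  0.78 -0.52]
piv r 134.352869781862 65.09215182891019
```

Call:
arm_command(
  increments=[
    [[0.15,0.2,0],0],
  ],
)

```text
t: 29.25
ee_pos: [532.2, -208.7, 76.6]
orientation: [3.132, 0.226, -0.034]
ft_force: [-11.9, 10.7, 17.2]
width: 23.9
```

```bash
python3 st.py
```

```text
29.25 [ 532.2 -208.7   76.6] xang 8.3 z [-0.022 -0.003 -1.   ] F [-11.9  10.7  17.2] 23.8852248188144 j [-0.39  0.56  1.82 -0.02  0.78 -0.52]
piv r 133.6130545274331 64.74501631324175
```

Call:
arm_command(
  increments=[
    [[0.2,0.2,-0.05],0],
  ],
)

```text
t: 29.35
ee_pos: [532.2, -208.7, 76.8]
orientation: [-3.13, -0.226, 0.043]
ft_force: [-12.8, 11.1, 17.0]
width: 23.9
```

```bash
python3 st.py
```

```text
29.35 [ 532.2 -208.7   76.8] xang 8.2 z [-0.027  0.001 -1.   ] F [-12.8  11.1  17. ] 23.938975660975913 j [-0.39  0.56  1.82 -0.01  0.79 -0.52]
piv r 133.5788648470945 64.72722656263332
```

Call:
arm_command(
  increments=[
    [[0.2,0.2,-0.15],0],
  ],
)

```text
t: 29.45
ee_pos: [532.4, -208.9, 77.7]
orientation: [-3.127, -0.226, 0.05]
ft_force: [-4.1, 6.1, -2.3]
width: 24.2
```

```bash
python3 st.py; python3 -c "
from h import *
for n in('wrist','scene'):
  c,im=snap(n,n+'16')
  cv2.imwrite('pics/'+n+'16b.png',cv2.resize(im if n=='wrist' else im[140:270,100:300],(800,600 if n=='wrist' else 520),interpolation=cv2.INTER_CUBIC))"; python3 st.py
```

```text
29.45 [ 532.4 -208.9   77.7] xang 8.3 z [-0.032  0.004 -0.999] F [-4.1  6.1 -2.3] 24.179538518600385 j [-0.39  0.56  1.81 -0.01  0.8  -0.53]
piv r 133.45927474455254 64.60961303926541
29.55 [ 532.4 -208.9   77.7] xang 8.3 z [-0.032  0.004 -0.999] F [-7.6  6.8  6.2] 23.446763650672185 j [-0.39  0.56  1.81 -0.01  0.8  -0.53]
piv r 133.47571387075928 64.60134382619638
```

View pics/wrist16b.png

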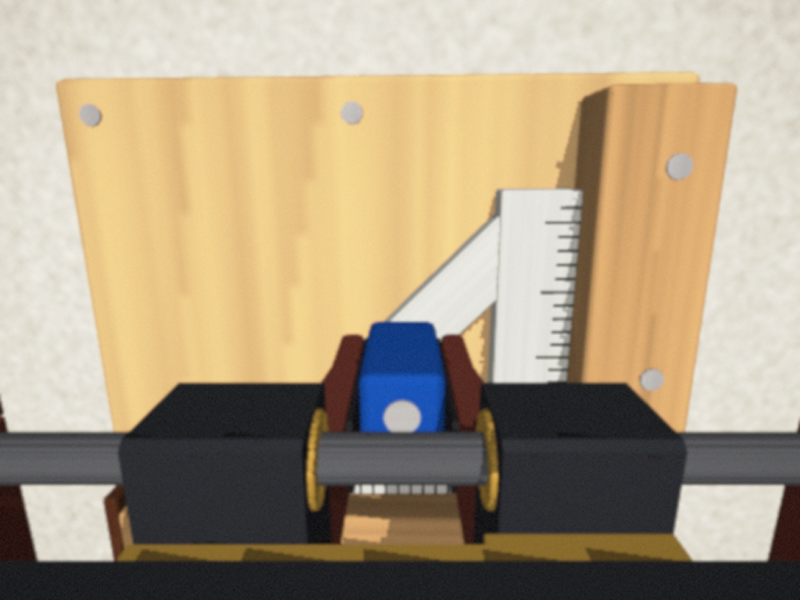

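View pics/scene16b.png

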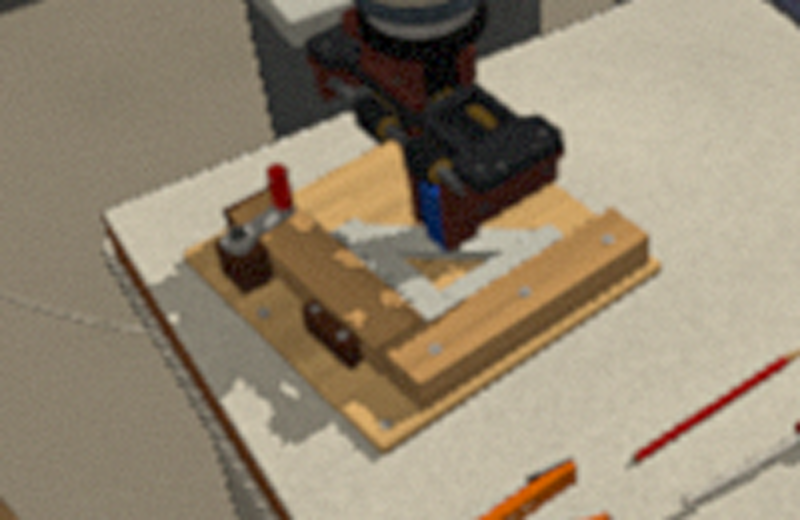

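```bash
python3 - <<'E'
from fit import *
c,im=load("wrist16")
cv2.imwrite("pics/w16c.png",cv2.resize(im[40:250,270:480],None,fx=2.8,fy=2.8,interpolation=cv2.INTER_CUBIC))
cv2.imwrite("pics/w16d.png",cv2.resize(im[110:250,300:420],None,fx=4.2,fy=4.2,interpolation=cv2.INTER_CUBIC))
E
```

```text
(no output)
```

View pics/w16c.png

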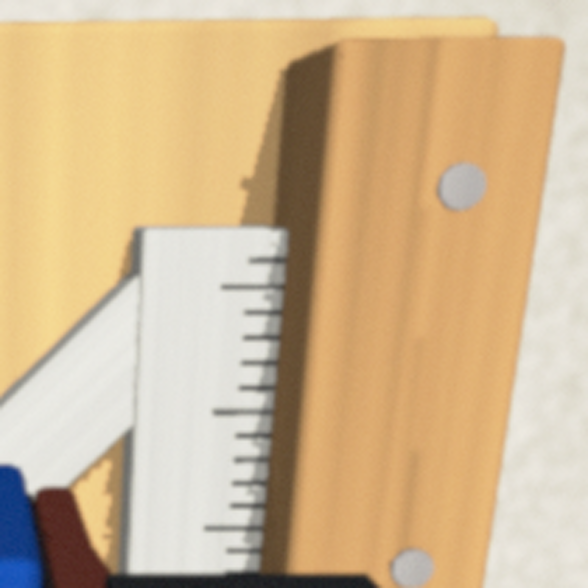

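View pics/w16d.png

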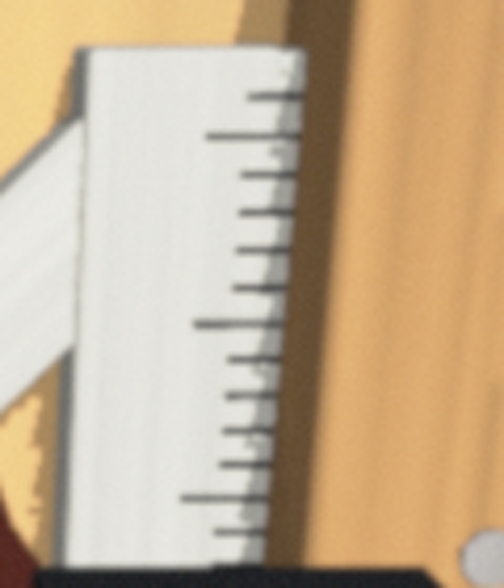

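```bash
python3 - <<'E'
from fit import *
c,im=load("wrist16")
f=lambda p:((p[0]+.5)/2.8-.5+270,(p[1]+.5)/2.8-.5+40)
a=onz(c,f((288,229)),67); b=onz(c,f((338,41)),83); d=onz(c,f((278,560)),83) 
e=onz(c,f((266,540)),67)
print("leg end",a,"plate inner end",b,"along",(a-b))
u=np.array([-np.sin(.15),np.cos(.15)]); n=np.array([np.cos(.15),np.sin(.15)])
print("gap along y",(b-a)[:2]@u,"x",(b-a)[:2]@n)
for p,q in((a,e),(b,onz(c,f((292,540)),83))): print(np.degrees(np.arctan2(*(p-q)[[1,0]]))-90)
E
python3 st.py
```

```text
leg end [ 583.20887232 -141.21209988   67.        ] plate inner end [ 578.95810038 -110.44675307   83.        ] along [  4.25077194 -30.76534681 -16.        ]
gap along y 31.055112552272128 x 0.39447561903713424
9.317665468795951
8.597670533316915
29.55 [ 532.4 -208.9   77.7] xang 8.3 z [-0.032  0.004 -0.999] F [-7.6  6.8  6.2] 23.446763650672185 j [-0.39  0.56  1.81 -0.01  0.8  -0.53]
piv r 133.47571387075928 64.60134382619638
```

Call:
arm_command(
  increments=[
    [[0.3,0.3,-0.08],0],
  ],
)

```text
t: 29.65
ee_pos: [532.4, -208.9, 77.8]
orientation: [-3.122, -0.225, 0.062]
ft_force: [-14.8, 14.3, 14.7]
width: 23.9
```

```bash
python3 st.py; python3 -c "
from h import *
for i in range(6):
  get_image('wrist'); o=get_obs(); print(o['t'],o['ft_force'].round(1),o['moment'].round(2),o['ee_pos'].round(1))"; python3 st.py
```

```text
29.65 [ 532.4 -208.9   77.8] xang 8.3 z [-0.04   0.008 -0.999] F [-14.8  14.3  14.7] 23.86300730701747 j [-0.39  0.56  1.8  -0.01  0.81 -0.53]
piv r 133.4751494514016 64.64261708967804
29.7 [-13.7  11.4  12.2] [ 1.62  1.02 -0.05] [ 532.4 -208.9   77.8]
29.75 [-12.4  11.5  12.4] [ 1.58  0.98 -0.03] [ 532.4 -208.9   77.8]
29.8 [-11.8  12.3  12.2] [ 1.48  1.   -0.02] [ 532.4 -208.9   77.8]
29.85 [-12.6  10.8  10.6] [ 1.51  0.95 -0.04] [ 532.4 -208.9   77.9]
29.9 [-12.5  11.3  11.5] [1.55 1.02 0.01] [ 532.4 -208.9   77.8]
29.95 [-12.   10.8  11.1] [ 1.58  1.02 -0.  ] [ 532.4 -208.9   77.9]
29.95 [ 532.4 -208.9   77.9] xang 8.2 z [-0.04   0.008 -0.999] F [-12.   10.8  11.1] 23.861545978687673 j [-0.39  0.56  1.8  -0.01  0.81 -0.53]
piv r 133.5163495331707 64.61947244427454
```

```bash
python3 - <<'E'
from fit import *
c,im=snap("scene","scene17")
h=cv2.cvtColor(im,cv2.COLOR_BGR2HSV)
m=(((h[...,0]<8)|(h[...,0]>172))&(h[...,1]>170)&(h[...,2]>70)).astype('u1'); m[:,250:]=0
nn,l,st,ce=cv2.connectedComponentsWithStats(m)
for j in range(1,nn):
    if st[j,4]>20:
        k=onz(c,ce[j],110); d=k[:2]-[476.,-329.5]; print(ce[j],st[j],k,np.hypot(*d),.15+np.pi-np.arctan2(d[1],d[0]))
E
python3 st.py; python3 -c "
from workcell import *
print(close_job())"
```

```text
[169.48780488 186.82926829] [167 182   6  10  41] [ 469.10622029 -292.8285398   110.        ] 37.313806986295056 1.5349773805519626
30.0 [ 532.4 -208.9   77.8] xang 8.2 z [-0.04   0.008 -0.999] F [-12.1  11.   10.5] 23.68211175165387 j [-0.39  0.56  1.8  -0.01  0.81 -0.53]
piv r 133.50817456632342 64.636234391459
the job is handed in; nothing more can be done
None
```

I turned the turnbutton across the stud, then carried the square to the jig, pressed it into the corner and handed the job in at t ≈ 30 s, still gripping and pressing. No verdict was reported, so these are my own last checks.

**Last checks:**
- **Turnbutton:** the scene camera puts it at about 1.53 rad (1.25 needed). It was already locked before I picked up the square.
- **Square's fit:** its leg lies along the plate, and the arm no longer moved when pushed towards either timber. The wrist picture gave about 0.4 mm across the plate face and 31 mm to the plate end, where 30 mm was expected. The square's corner itself was hidden by the gripper.
- **Heading:** the square and plate edges differ by about 0.7° (0.012 rad).
- **Push:** steady at about 10 N towards the plate and 12 N towards the stud.
- **Grip:** finger opening was 23.7 mm on the 24 mm grip.

**What went less well:**
- **Caught on the plate:** while correcting the tool's tilt I lowered the square onto the plate's top. It cocked in the fingers and slid up about 6 mm in the grip. I lifted it, the jaws squared it up again, and I re-seated it flat on the board.
- **Tilt:** the tool's tilt kept drifting. At the end it was about 0.02 rad off the pose in which the square lay flat, against the 0.05 allowed.
- **Weight on the board:** about 11 N was still pressing down at the end, so part of the sideways force may be drag. With that weight off, moments before, the sideways force was still about 4 to 7 N, so the contact with the timbers looks real.
- **Bystanders:** I did not measure the jar, screwdriver, pencil and clamp afterwards. The arm never worked near them.

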